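Load the ageing cabinet and latch its door

TASK

Take the resin sample block out of the polishing jig and stand it in the ageing cabinet's tray, upright between the two tall end plates; the jig lets you hold it only by its short ends and the tray only by its long sides, so set it down on the table in between and change your grip. Then slide the loaded tray fully home and push the cabinet door shut until its sprung tongue snaps in behind the strike and the door stays closed by itself. Do not drop the block, and leave the things standing around where they are.

Things in the scene. Friction and masses are not known exactly. Their poses are not given: they have to be found in the camera images.
- sample_block: Cream resin block, 60 (own x) x 34 (own y) x 40 mm (z), 0.12 kg, with thin dark stripes on its top; origin at the centre of its underside. It starts upright in the polishing jig, its underside 6 mm above the table, its long axis along the jig's x, its two short ends sticking out 5 mm past the jig's cheeks.
- polishing_jig: Fixed metal jig: base plate 80 (x) x 85 (y) x 6 mm with two upright cheeks, 50 mm long (x), 10 mm thick, up to 48 mm above the table, 37 mm apart, which hide the block's long sides. Origin on the table under its centre. The table is free beyond both open ends of the channel (along x), and between jig, tray and robot, where the block can be set down.
- cabinet: Fixed white cabinet 155 deep (x) x 170 wide (y) x 100 mm high, open at the front towards the robot. Origin on the table under the middle of the front opening's plane; own x points into the cabinet, own y to the left seen from the robot, z up. A steel strike bracket stands out at the front of its right side (x -30 to +30, y -101 to -85, z 35 to 65 mm).
- tray_nest (a point): Point on the tray floor (16 mm above the table) midway between its two end plates; moves with the tray, axes parallel to the cabinet's. Plates: upright, 60 mm wide (y), 6 mm thick, 48 mm high above the floor, 68 mm apart along x. The block goes between them with its long axis along x, held by its long sides (34 mm apart, along y); there the floor is open to 65 mm either side, without walls.
- tray_front (a point): Point on the outside of the tray's front end plate, 40 mm above the table, where it can be pushed with shut fingers; it is 1 mm inside the cabinet's front opening when the tray is home.
- tray (a joint): How far the tray is pulled out towards the robot (the cabinet's -x), m: 0 fully home, 0.13 fully out. It stays where it is left; about 1.5 N moves it slowly.
- door (a joint): Door angle, rad: 0 shut (firm stop), 2.6 fully open. Upright windowed door hinged at the cabinet's left side, 170 mm wide, 18 mm thick, 6 to 96 mm above the table. A weak spring swings it open to beyond 1.2 rad unless latched; half pushed (about 0.06 rad), it may hang on the strike, not shut. Between about 0.12 and 0.02 rad it takes about 3 to 6 N at the push pad to drive the tongue past the strike.
- door_hinge (a point): Point on the door's upright hinge axis, 51 mm above the table, in the plane of the door's outer face. At door angle q the door runs from here along (-sin q, -cos q) in the cabinet's x, y, and its outer face looks along (-cos q, sin q). Shut, the outer face is 22 mm in front of the opening's plane.
- door_push (a point): Middle of the dark push pad on the door's outer face, 150 mm from the hinge axis and 51 mm above the table.
- tongue (a joint): How far the sprung tongue in the door's free edge is pressed in, m: 0 fully out, 0.011 fully in. It stands 8 mm out of the edge, sloped on the cabinet side and flat on the outer side; with the door shut it springs out behind the strike.
- sample_vial: Bystander: sample vial with black cap, 47 mm wide, 124 mm high; origin under its centre.
- pill_pot: Bystander: white sample pot, 38 mm wide, 58 mm high; origin under its centre.
- tape_roll: Bystander: roll of white tape, 62 mm wide, 48 mm high; origin under its centre.
- folding_loupe: Bystander: folding loupe lying flat, 36 x 52 x 14 mm; origin under its centre.
There are look-alikes about, which are no part of the job. Leave any green look-alike of the sample_block alone.

How it is judged:
By the outcome, as a careful person would: the job done as asked, in the order asked, and still so for the second after the job is handed in, with the robot touching nothing.
It also fails if it takes over 72 s, if anything falls off the work surface, if the arm or the gripper's body presses on something with over 40 N, if the wrist force passes 120 N, or if a joint passes its speed limit or range.

ROBOT

A 7-joint arm with a two-finger parallel gripper is mounted at the origin on a cart in front of the work surface, level with it; the furniture and walls round the work are solid. World frame = base frame: x ahead of the robot, y to its left, z up, the work surface at z = 0. Lengths are in m, angles in rad, forces in N, time in s.
With the tool pointing down it reaches from about 0.4 to 0.85 m from the base axis. Payload 4.5 kg.
Tool frame: the origin (TCP) lies between the finger pads; the fingertips stand 19 mm ahead of it and the grasp point (between the pads) is the TCP; x points along the fingers, y is the direction in which the jaws open and shut, and the axes are right-handed (so a half turn about x gives the same grasp; the last joint's range is limited). The gripper opens to 85 mm and grips with 20 to 120 N. Pads are 22 mm wide; open, the fingers measure 114 mm over their backs; the gripper's body (76 mm by 85 mm) begins 54 mm behind the grasp point. The pads swing forward as they close: fully open they stand 13 mm farther back than shut.
Start: joints at [0.034, 0.689, -0.195, 1.565, 0.157, 0.902, -0.215], TCP at [0.625, 0, 0.25] pointing down, gripper open.
Joint ranges: [-3.01, 3.01], [-0.46, 2.08], [-1.47, 1.51], [0.13, 2.56], [-1, 4.14], [0.04, 2.09], [-2.66, 2.66]. Speed limits (rad/s): [2.57, 2.57, 3.14, 3.14, 3.14, 3.14, 3.14].

INTERFACE

Orientations are given as a unit quaternion [w, x, y, z].
In Python, from bench import read_state, optics, ticket gives the robot as it stands.
- The arm moves only by the tool apply_moves, never from a script. Its argument "commands" is a list of rows, each a list of 2 entries, a list of its own where there are three numbers: the shift along the world's x, y, z in units of 40 mm (1.0 is 40 mm), then the turn about the world's z in units of 5 degrees (1.0 is 5 degrees). In form: [[[tx, ty, tz], twist], ...]. A call has 1 to 5 rows; each row is the pose to reach, as a shift and turn from the pose commanded when the call began; what a row does not reach only later rows make up. A row lasts 1/10 s, in which the tool goes at most 50 mm and 8.59 degrees, less where a joint would pass 70% of its speed; a pose out of reach is approached as far as the arm can. A call with a gripper value outside its range is refused whole. "jaw" is the gripper command: -1 is shut, 1 is fully open, values between are in proportion, set as the call begins (left out, the last holds). The fingers move at their own pace and stop on an object; "squeeze" is the grip in N (left out, the last holds). Time passes only in rows, so rows that repeat a pose let the fingers close. It gives the time, the measured TCP pose, the force and the opening at its end, in the units of the state.
- read_state(): the state, without advancing time (a new reading comes with each control period).
- optics.capture(name): name is "scene" or "side" or "wrist"; returns the picture (480x640x3 uint8, red, green, blue); there is no depth.
- optics.camera_info(name): a dict with "mtx" (3x3 intrinsics, pixels), "extrinsics" (4x4, takes a point from world to camera coordinates); the wrist camera has in their place "hand_eye" (4x4, takes a point from camera to tool coordinates, whose origin is the TCP and whose axes are the tool frame's). Camera axes: x right, y down, z forward; pixel columns grow to the right and rows downward; lengths in m; the calibration is good to about 2 mm. A picture is of the moment at which its call begins: read the wrist's pose just before it. camera_info takes no time and is no camera call.
- ticket.close_job(): hands the job in, once; it reports no verdict.
The state is a dict: "t": time; "qpos": joint angles; "joint_vel": joint speeds; "tau": joint torques, N m; "ee_pos": TCP position; "tcp_rot": TCP orientation; "contact_force": force on the tool from outside, world axes, zero at the start; "wrist_torque": the same for the moment, N m; "finger_gap": opening from 0.0 (shut) to 1.0 (fully open).
Only numpy, scipy, OpenCV 4.12 (cv2) and the standard library are available. Lean on these libraries where they do the work, as an engineer would, in place of code of your own. Each camera call takes 0.05 s, during which the arm holds its last target.

## Working session

There is one attempt and no reset: what is moved stays moved. The work goes in short steps, Python scripts to look and compute and a tool call to move; the robot and the scene stay as the last step left them, time stands still between calls to the robot, and variables do not carry over. Pictures are saved under pics/ and viewed, and the job is handed in when it is done.

Besides the shell and the picture viewer there is one more tool, called as name(argument=value, ...) on one line, values as JSON. apply_moves: Moves the arm, as the interface text tells. Its arguments: {"type":"object","properties":{"commands":{"type":"array","items":{"type":"array"}},"jaw":{"type":"number"},"squeeze":{"type":"number"}},"required":["commands"]}

```bash
ls; mkdir -p pics
cat > h.py <<'E'
import numpy as np, cv2
from bench import read_state, optics, ticket
def save(name,fn):
    im=optics.capture(name); cv2.imwrite('pics/'+fn,cv2.cvtColor(im,cv2.COLOR_RGB2BGR)); return im
E
python3 - <<'E'
from h import *
s=read_state(); print({k:np.round(v,3) for k,v in s.items()})
for n in ['scene','side','wrist']:
    save(n,n+'0.png'); print(n,{k:np.round(v,3).tolist() if not isinstance(v,(str,int)) else v for k,v in optics.camera_info(n).items()})
E
```

```text
pics
{'t': np.float64(0.0), 'qpos': array([ 0.034,  0.69 , -0.195,  1.566,  0.157,  0.903, -0.215]), 'joint_vel': array([-0.002, -0.001, -0.001,  0.   ,  0.001,  0.   , -0.003]), 'tau': array([ 1.0000e-03, -5.3963e+01, -1.2670e+00, -1.5855e+01,  9.0000e-03,
        9.0000e-03,  0.0000e+00]), 'ee_pos': array([ 0.624, -0.   ,  0.249]), 'tcp_rot': array([-0.5  , -0.499, -0.5  ,  0.501]), 'contact_force': array([ 0.319,  0.423, -0.954]), 'wrist_torque': array([ 0.014, -0.035,  0.051]), 'finger_gap': np.float64(0.997)}
scene {'mtx': [[596.444, 0.0, 312.295], [0.0, 596.444, 240.612], [0.0, 0.0, 1.0]], 'extrinsics': [[-0.818, -0.576, 0.018, 0.46], [-0.369, 0.499, -0.784, 0.243], [0.442, -0.648, -0.62, 1.178], [0.0, 0.0, 0.0, 1.0]]}
side {'mtx': [[533.38, 0.0, 320.674], [0.0, 533.38, 234.887], [0.0, 0.0, 1.0]], 'extrinsics': [[0.912, -0.41, 0.022, -0.499], [-0.149, -0.381, -0.913, 0.14], [0.382, 0.829, -0.408, 0.977], [0.0, 0.0, 0.0, 1.0]]}
wrist {'mtx': [[376.295, 0.0, 324.725], [0.0, 376.295, 234.029], [0.0, 0.0, 1.0]], 'hand_eye': [[-0.001, -0.268, 0.963, -0.123], [1.0, -0.0, 0.001, -0.001], [0.0, 0.963, 0.268, -0.067], [0.0, 0.0, 0.0, 1.0]]}
```

View pics/scene0.png

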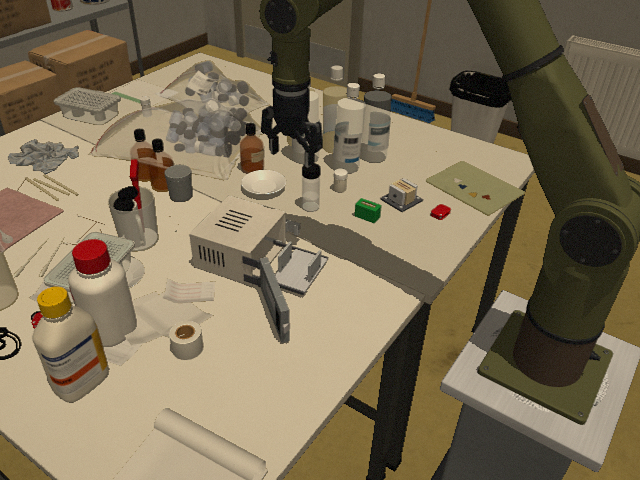

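View pics/side0.png

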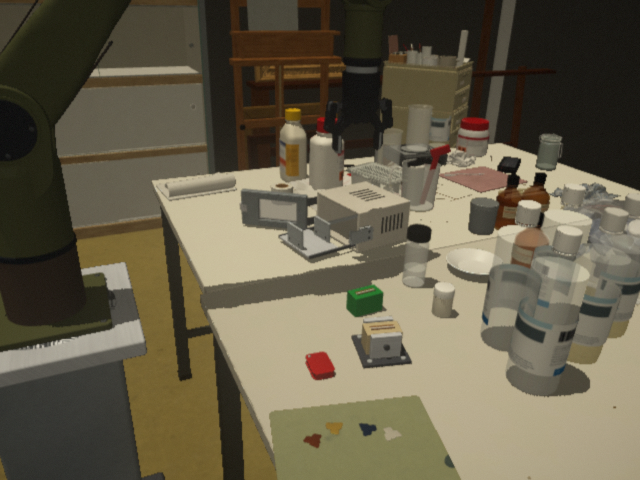

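View pics/wrist0.png

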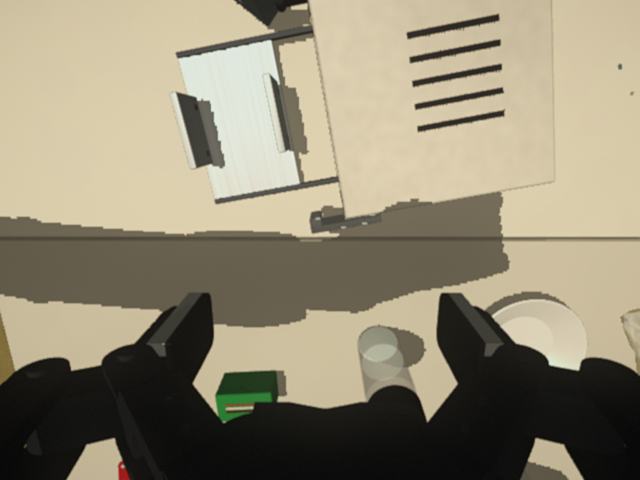

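Scene view: the cream block sits in the jig at (403,193), the green look-alike is at (368,210), and the tray is pulled out at (298,268) with the door open at (275,300). The side view shows the jig and block at (382,340) and green at (365,300). The wrist view shows the tray at (240,120). Next I'll take a close crop to check.

```bash
cat >> h.py <<'E'
def quatR(q):
    from scipy.spatial.transform import Rotation as R
    return R.from_quat([q[1],q[2],q[3],q[0]]).as_matrix()
def cam(name,s=None):
    ci=optics.camera_info(name); K=np.array(ci['mtx'])
    if name=='wrist':
        s=s or read_state(); T=np.eye(4);T[:3,:3]=quatR(s['tcp_rot']);T[:3,3]=s['ee_pos']
        E=np.linalg.inv(T@np.array(ci['hand_eye']))
    else: E=np.array(ci['extrinsics'])
    return K,E
def ray(c,uv):
    K,E=c; d=np.linalg.inv(K)@np.array([uv[0],uv[1],1.]); R=E[:3,:3]
    return -R.T@E[:3,3], R.T@d
def plane(c,uv,z):
    o,d=ray(c,uv); return o+d*(z-o[2])/d[2]
def tri(*obs):
    A=np.zeros((3,3));b=np.zeros(3)
    for c,uv in obs:
        o,d=ray(c,uv); d=d/np.linalg.norm(d); P=np.eye(3)-np.outer(d,d);A+=P;b+=P@o
    x=np.linalg.solve(A,b); 
    return x,[float(np.linalg.norm((np.eye(3)-np.outer(d/np.linalg.norm(d),d/np.linalg.norm(d)))@(x-o))) for o,d in [ray(c,uv) for c,uv in obs]]
def proj(c,p):
    K,E=c; q=K@(E[:3,:3]@np.array(p)+E[:3,3]); return q[:2]/q[2]
def crop(src,x0,y0,x1,y1,k,fn):
    im=cv2.imread('pics/'+src)[y0:y1,x0:x1]; cv2.imwrite('pics/'+fn,cv2.resize(im,None,fx=k,fy=k,interpolation=cv2.INTER_CUBIC))
E
python3 - <<'E'
from h import *
crop('scene0.png',340,160,460,230,6,'c1.png')
crop('side0.png',290,270,430,390,5,'c2.png')
crop('scene0.png',180,190,340,350,3.7,'c3.png')
C=cam('scene');S=cam('side');W=cam('wrist')
print('jig',plane(C,(402,195),.03),plane(S,(382,340),.03))
print('vial',plane(C,(311,208),0),plane(S,(414,284),0))
print('pot',plane(C,(340,190),0),'green',plane(C,(368,215),0.0),'red',plane(C,(440,212),0))
print('tape',plane(C,(187,350),0))
print('nest',plane(W,(240,120),.016))
E
```

```text
jig [ 0.49521108 -0.31767505  0.03      ] [ 0.49952605 -0.34782048  0.03      ]
vial [ 6.78934402e-01 -1.59613003e-01  1.11022302e-16] [ 0.68391476 -0.16570164  0.        ]
pot [ 0.66426223 -0.27806339  0.        ] green [ 0.54077774 -0.22273874  0.        ] red [ 0.39427059 -0.34830727  0.        ]
tape [0.59448083 0.38846536 0.        ]
nest [0.54608842 0.07520174 0.016     ]
```

View pics/c1.png

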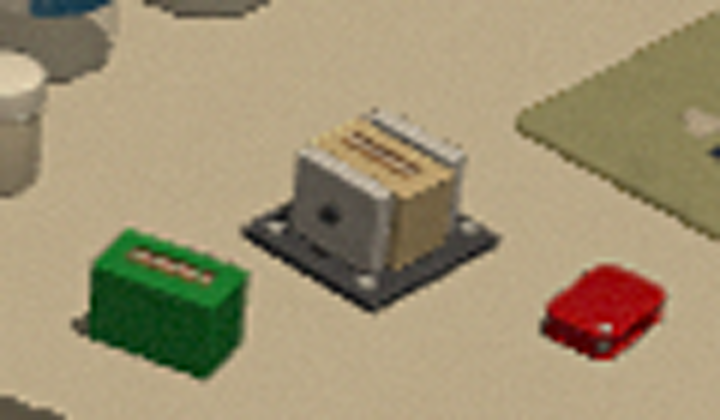

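View pics/c2.png

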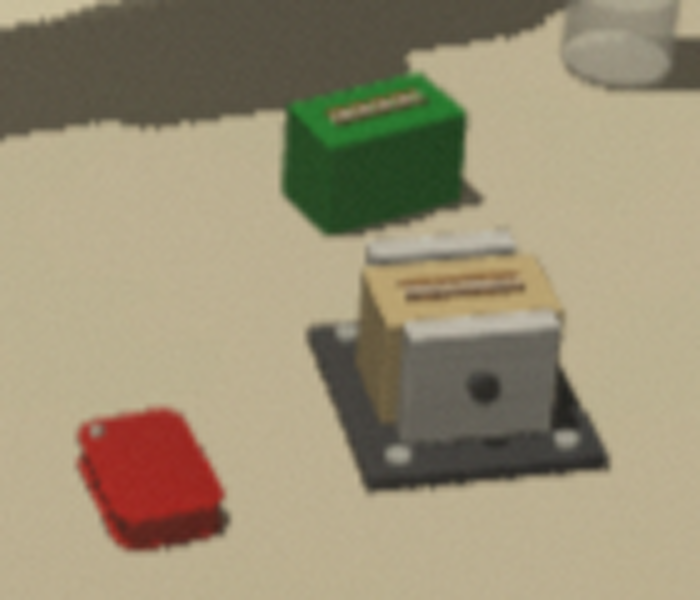

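View pics/c3.png

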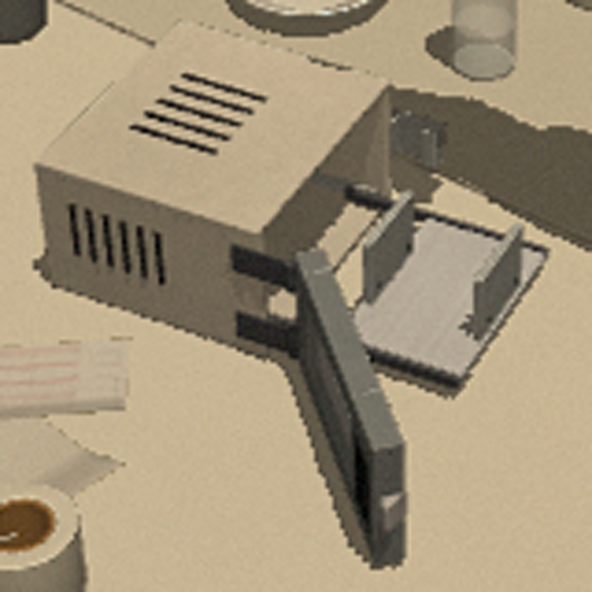

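The candidates are the cream block in the jig at scene (403,193) and the green block at (368,210). The description says cream with dark stripes and standing in the jig, so I choose the first; the crop confirms it. Next I look from above with the wrist camera.

apply_moves(commands=[[[-0.4, -1.2, 0], 0], [[-0.8, -2.4, 0], 0], [[-1.2, -3.6, 0], 0], [[-1.6, -4.8, 0], 0], [[-2, -6, 0], 0]])

```text
t: 0.65
ee_pos: [0.5449, -0.2389, 0.2501]
tcp_rot: [0.5, 0.5, 0.5, -0.5]
contact_force: [0.6, -0.7, 1.1]
finger_gap: 0.995
```

apply_moves(commands=[[[-0.4, -1.2, 0], 0], [[-0.8, -2.4, 0], 0], [[-1.1, -3.2, 0], 0], [[-1.1, -3.2, 0], 0], [[-1.1, -3.2, 0], 0]])

```text
t: 1.15
ee_pos: [0.5013, -0.3657, 0.2499]
tcp_rot: [0.499, 0.501, 0.5, -0.5]
contact_force: [0.8, 0.3, -0.0]
finger_gap: 0.995
```

Run:
```python
from h import *
import pickle
s=read_state(); print(s['t'],s['ee_pos'],np.abs(s['joint_vel']).max()); save('wrist','w1.png'); pickle.dump(s,open('w1.pkl','wb'))
```

```text
1.15 [ 0.50127971 -0.36574319  0.24987777] 0.04464981214713675
```

View pics/w1.png

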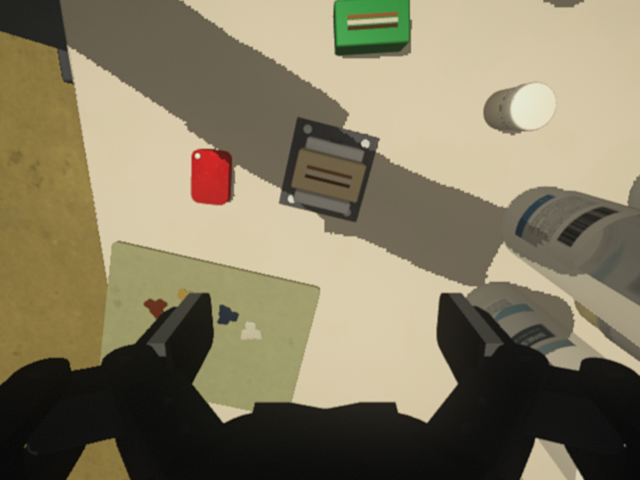

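The wrist view shows the jig at (330,168). The block top is centred at about (329,176), with its long axis turned about 12° clockwise. I'll measure by mask.

Run:
```python
from h import *
import pickle
crop('w1.png',270,105,390,235,5,'c4.png')
im=cv2.imread('pics/w1.png'); hsv=cv2.cvtColor(im,cv2.COLOR_BGR2HSV)
for p in [(329,190),(300,170),(340,150),(330,165),(290,190),(360,220)]: print(p,hsv[p[1],p[0]])
```

```text
(329, 190) [ 20  95 110]
(300, 170) [ 19  94 111]
(340, 150) [ 21  28 117]
(330, 165) [ 20  92 111]
(290, 190) [19 43 48]
(360, 220) [ 21  62 111]
```

View pics/c4.png

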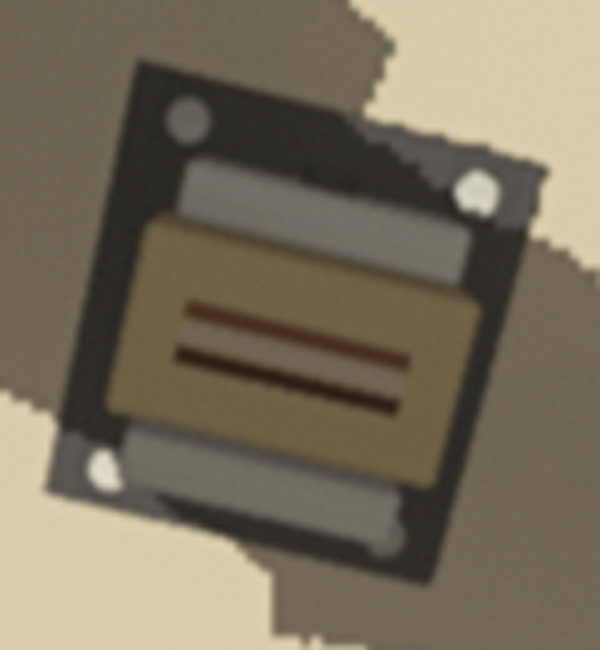

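Run:
```python
from h import *
import pickle
s=pickle.load(open('w1.pkl','rb')); W=cam('wrist',s); C=cam('scene'); S=cam('side')
im=cv2.imread('pics/w1.png'); hsv=cv2.cvtColor(im,cv2.COLOR_BGR2HSV)
m=cv2.inRange(hsv,(12,75,60),(28,140,150)); m[:, :280]=0; m[:,380:]=0; m[:120]=0; m[230:]=0
m=cv2.morphologyEx(m,cv2.MORPH_CLOSE,np.ones((9,9)))
m=cv2.morphologyEx(m,cv2.MORPH_OPEN,np.ones((5,5)))
cs,_=cv2.findContours(m,cv2.RETR_EXTERNAL,cv2.CHAIN_APPROX_NONE); c=max(cs,key=cv2.contourArea); r=cv2.minAreaRect(c); print(r)
bx=cv2.boxPoints(r)
for z in (.040,.046):
    P=np.array([plane(W,p,z) for p in bx]); print(z,P.mean(0),[round(float(np.linalg.norm(P[i]-P[i-1])),4) for i in range(4)])
    i=1 if np.linalg.norm(P[1]-P[0])>np.linalg.norm(P[2]-P[1]) else 2
    d=P[i]-P[i-1]; print('ang',np.degrees(np.arctan2(d[1],d[0])))
o=np.array([270,105]);wc=[np.array(p)/5+o for p in [(152,215),(480,303),(437,488),(107,410)]]
P=np.array([plane(W,p,.046) for p in wc]); print(P.mean(0),P)
# scene/side pixels of jig block top corner predicted
for p in P: print(proj(C,p),(proj(C,p)-[340,160])*6,proj(S,p),(proj(S,p)-[290,270])*5)
bc=[np.array(p)/5+o for p in [(138,60),(548,165),(430,585),(46,490)]]
B=np.array([plane(W,p,.006) for p in bc]); print('base',B.mean(0),B)
```

```text
((328.1470642089844, 174.91177368164062), (69.60772705078125, 40.98851776123047), 14.03624439239502)
0.04 [ 0.50319874 -0.33751693  0.04      ] [0.0622, 0.0357, 0.0605, 0.0361]
ang -13.897632086121169
0.046 [ 0.50314187 -0.33681964  0.046     ] [0.0611, 0.0351, 0.0594, 0.0355]
ang -13.897632086121185
[ 0.50370886 -0.33756361  0.046     ] [[ 0.47947827 -0.31376353  0.046     ]
 [ 0.53555246 -0.32866019  0.046     ]
 [ 0.52883213 -0.36088941  0.046     ]
 [ 0.47097258 -0.34694132  0.046     ]]
[407.26717724 192.60614184] [403.60306344 195.63685104] [361.7127202  323.44706124] [358.563601  267.2353062]
[391.32321114 183.1590318 ] [307.93926685 138.95419081] [395.60061158 320.92200987] [528.00305791 254.61004937]
[399.31583684 178.77766814] [355.89502106 112.66600887] [402.53511406 332.07472201] [562.6755703  310.37361005]
[416.0206646  188.08636897] [456.12398762 168.51821385] [366.85900389 335.37197294] [384.29501946 326.85986468]
base [ 0.50331422 -0.33771242  0.006     ] [[ 0.47491118 -0.2873818   0.006     ]
 [ 0.55206528 -0.30654839  0.006     ]
 [ 0.53135567 -0.3882333   0.006     ]
 [ 0.45492476 -0.36868619  0.006     ]]
```

apply_moves(commands=[[[0.06, 0.72, -1], -1.4], [[0.06, 0.72, -2.2], -2.8], [[0.06, 0.72, -3.2], -2.8], [[0.06, 0.72, -3.5], -2.8], [[0.06, 0.72, -3.5], -2.8]], jaw=1)

```text
t: 1.7
ee_pos: [0.5043, -0.3342, 0.109]
tcp_rot: [-0.435, -0.556, -0.437, 0.557]
contact_force: [-0.2, 1.4, -0.1]
finger_gap: 0.998
```

Run:
```python
from h import *
import pickle
s=read_state(); print(s['t'],s['ee_pos'],np.abs(s['joint_vel']).max()); im=save('wrist','w2.png'); pickle.dump(s,open('w2.pkl','wb'))
R=quatR(s['tcp_rot']); print(R.round(3))
W1=cam('wrist',pickle.load(open('w1.pkl','rb')));W=cam('wrist',s)
for p in [(.5035,-.337,.046)]: print(proj(W,p))
```

```text
1.7 [ 0.50432902 -0.33423972  0.10900727] 0.05567250140053099
[[-0.003  0.971 -0.239]
 [ 0.003 -0.239 -0.971]
 [-1.    -0.003 -0.002]]
[326.87899955 266.7774138 ]
```

View pics/w2.png

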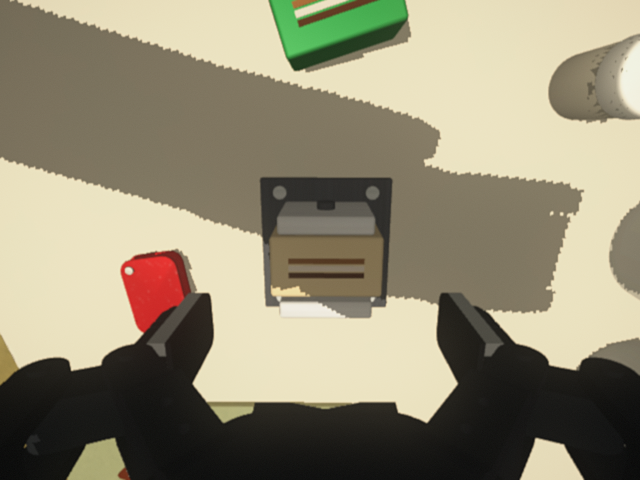

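The jig now appears axis-aligned. The block top is centred at about (326.5,265.5) against a predicted (326.9,266.8). I'll check the height by triangulating both wrist views.

Run:
```python
from h import *
import pickle
W1=cam('wrist',pickle.load(open('w1.pkl','rb')));W=cam('wrist',pickle.load(open('w2.pkl','rb')))
o=np.array([270,105])
c1=[np.array(p)/5+o for p in [(152,215),(480,303),(437,488),(107,410)]]
c2=[(270.5,234),(382.5,234),(384,297),(270,297)]
P=[tri((W1,a),(W,b)) for a,b in zip(c1,c2)]
for p in P: print(p)
print(np.mean([p[0] for p in P],0))
```

```text
(array([ 0.47910189, -0.31391572,  0.04190812]), [0.0004657662309441527, 0.0004657662309442837])
(array([ 0.53675661, -0.32991623,  0.03472023]), [0.00026326031871104125, 0.0002632603187109508])
(array([ 0.52917373, -0.36116984,  0.04594418]), [9.558776038312657e-05, 9.558776038294903e-05])
(array([ 0.47058764, -0.34656417,  0.04702209]), [0.0008665323255022025, 0.000866532325502084])
[ 0.50390497 -0.33789149  0.04239865]
```

apply_moves(commands=[[[0, -0.07, -0.7], 0], [[0, -0.07, -1.4], 0], [[0, -0.07, -1.95], 0], [[0, -0.07, -1.95], 0], [[0, -0.07, -1.95], 0]])

```text
t: 2.25
ee_pos: [0.5059, -0.3398, 0.0343]
tcp_rot: [0.436, 0.558, 0.434, -0.557]
contact_force: [0.7, -0.2, 0.2]
finger_gap: 1.0
```

apply_moves(commands=[[[0, 0, 0], 0], [[0, 0, 0], 0], [[0, 0, 0], 0], [[0, 0, 0], 0], [[0, 0, 0], 0]], jaw=-1, squeeze=40)

```text
t: 2.75
ee_pos: [0.5054, -0.3399, 0.0344]
tcp_rot: [0.436, 0.558, 0.434, -0.557]
contact_force: [-0.1, 0.6, 5.9]
finger_gap: 0.691
```

apply_moves(commands=[[[0, 0, 0], 0], [[0, 0, 0.1], 0], [[0, 0, 0.3], 0], [[0, 0, 0.5], 0], [[0, 0, 0.7], 0]])

```text
t: 3.25
ee_pos: [0.5045, -0.3393, 0.0612]
tcp_rot: [0.435, 0.557, 0.435, -0.557]
contact_force: [0.6, 0.2, -1.8]
finger_gap: 0.69
```

apply_moves(commands=[[[0, 0, 0.5], 0], [[0, 0, 1], 0], [[0, 0, 1.5], 0], [[0, 0, 1.8], 0], [[0, 0, 1.8], 0]])

```text
t: 3.75
ee_pos: [0.5054, -0.3398, 0.1343]
tcp_rot: [0.437, 0.558, 0.434, -0.557]
contact_force: [-0.3, -0.7, -0.1]
finger_gap: 0.695
```

Run:
```python
from h import *
import pickle
s=read_state(); print(s['t'],s['ee_pos'],s['finger_gap'],s['contact_force']); im=save('wrist','w3.png'); save('side','s3.png'); pickle.dump(s,open('w3.pkl','wb'))
crop('s3.png',250,170,500,390,3,'c5.png')
```

```text
3.75 [ 0.50541407 -0.33982453  0.13429819] 0.695093695348923 [-0.30499172 -0.68519022 -0.13811545]
```

View pics/w3.png

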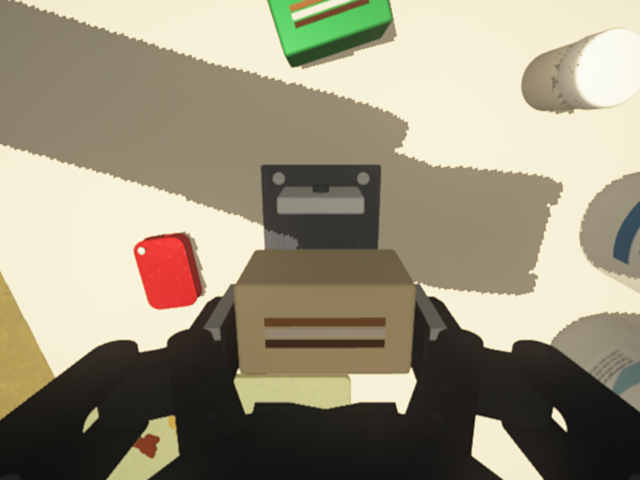

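View pics/c5.png

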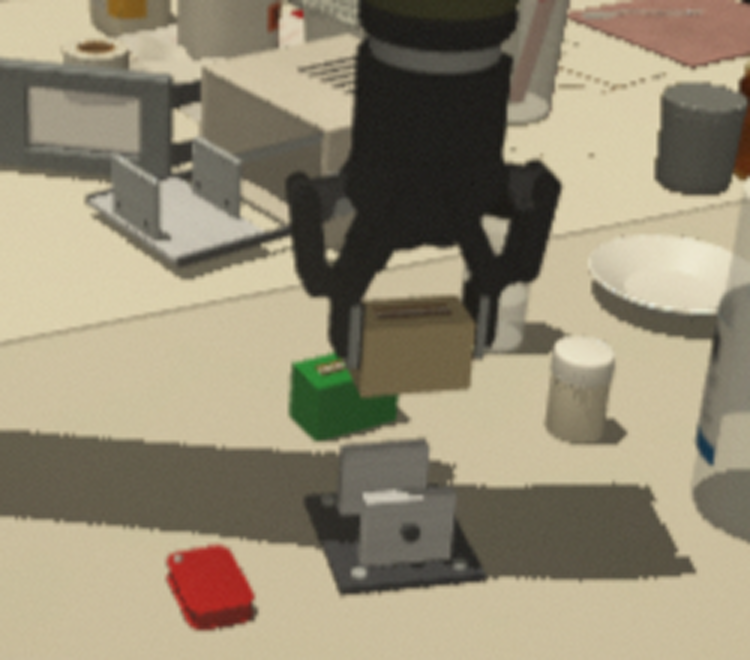

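The block is held level, its underside about 28 mm below the TCP, and the jig is empty. I carry it to free table near (0.47,-0.12), turned towards the tray's heading.

apply_moves(commands=[[[-0.15, 0.9, 0], 1], [[-0.33, 2.1, 0], 2.3], [[-0.52, 3.3, 0], 3.6], [[-0.7, 4.4, 0], 4.9], [[-0.88, 5.3, 0], 4.9]])

```text
t: 4.35
ee_pos: [0.468, -0.1242, 0.1314]
tcp_rot: [0.544, 0.451, 0.546, -0.451]
contact_force: [1.1, -0.0, -2.0]
finger_gap: 0.694
```

apply_moves(commands=[[[0, 0.2, 0], 0], [[0, 0.2, -0.6], 0], [[0, 0.2, -1.2], 0], [[0, 0.2, -1.8], 0], [[0, 0.2, -1.8], 0]])

```text
t: 4.85
ee_pos: [0.4673, -0.1192, 0.0575]
tcp_rot: [0.542, 0.451, 0.545, -0.453]
contact_force: [-0.2, -0.2, -0.9]
finger_gap: 0.693
```

Run:
```python
from h import *
import pickle
s=read_state(); print(s['t'],s['ee_pos'],s['finger_gap'],s['contact_force']); save('side','s4.png');save('scene','sc4.png'); save('wrist','w4.png'); pickle.dump(s,open('w4.pkl','wb'))
crop('s4.png',200,170,450,390,3,'c6.png')
```

```text
4.85 [ 0.46732499 -0.11921549  0.05747434] 0.6925816826210751 [-0.22275467 -0.15374758 -0.85124872]
```

View pics/c6.png

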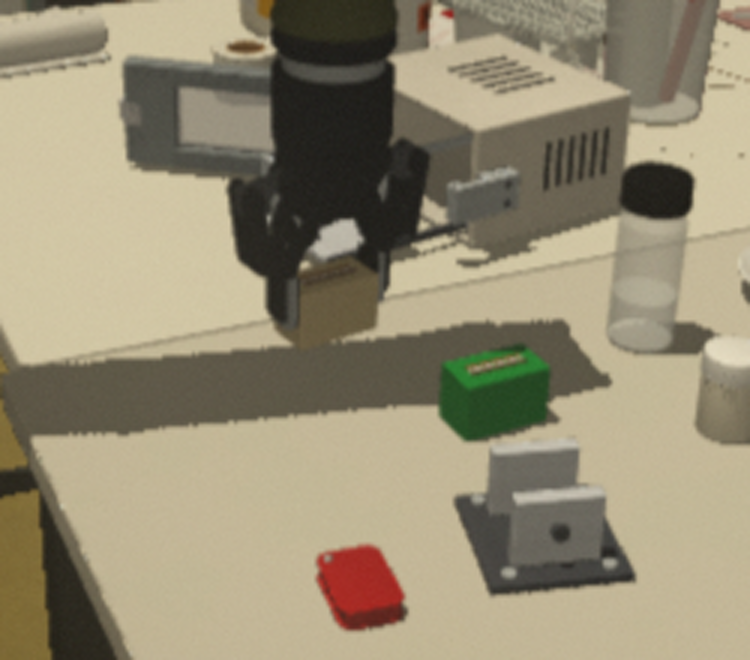

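View pics/w4.png

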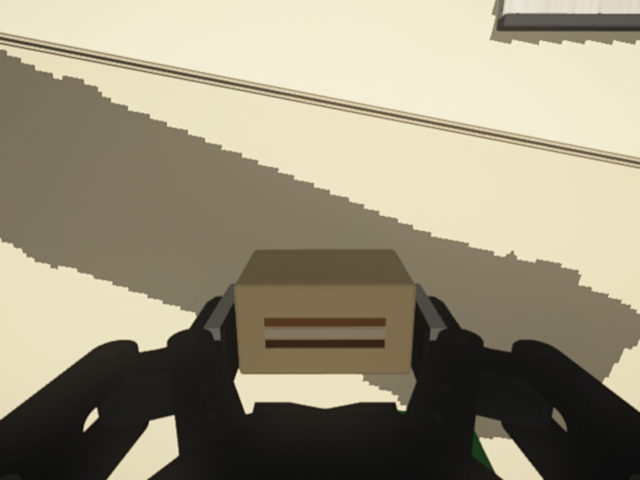

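The block hangs above free table, clear of the seam and of the green block. I lower it gently until contact.

apply_moves(commands=[[[0, 0, -0.3], 0], [[0, 0, -0.5], 0], [[0, 0, -0.63], 0], [[0, 0, -0.68], 0], [[0, 0, -0.68], 0]])

```text
t: 5.5
ee_pos: [0.469, -0.1191, 0.0328]
tcp_rot: [0.544, 0.452, 0.544, -0.452]
contact_force: [-0.5, -0.1, -1.3]
finger_gap: 0.693
```

apply_moves(commands=[[[0, 0, -0.03], 0], [[0, 0, -0.03], 0]])

```text
t: 5.7
ee_pos: [0.4693, -0.1192, 0.032]
tcp_rot: [0.544, 0.452, 0.544, -0.452]
contact_force: [0.7, 0.5, -1.1]
finger_gap: 0.695
```

apply_moves(commands=[[[0, 0, -0.03], 0], [[0, 0, -0.05], 0], [[0, 0, -0.05], 0]])

```text
t: 6.0
ee_pos: [0.4692, -0.1192, 0.0299]
tcp_rot: [0.544, 0.452, 0.544, -0.452]
contact_force: [0.5, -0.0, -0.7]
finger_gap: 0.696
```

apply_moves(commands=[[[0, 0, -0.03], 0], [[0, 0, -0.03], 0]])

```text
t: 6.2
ee_pos: [0.4691, -0.1191, 0.0286]
tcp_rot: [0.544, 0.452, 0.544, -0.452]
contact_force: [-0.7, -0.5, -1.7]
finger_gap: 0.691
```

apply_moves(commands=[[[0, 0, -0.03], 0], [[0, 0, -0.03], 0]])

```text
t: 6.4
ee_pos: [0.4691, -0.1192, 0.0283]
tcp_rot: [0.544, 0.452, 0.543, -0.452]
contact_force: [-1.2, 0.4, 9.0]
finger_gap: 0.694
```

apply_moves(commands=[[[0, 0, -0.03], 0], [[0, 0, -0.03], 0]])

```text
t: 6.6
ee_pos: [0.4692, -0.1191, 0.0283]
tcp_rot: [0.544, 0.452, 0.543, -0.452]
contact_force: [-3.0, 1.4, 21.0]
finger_gap: 0.698
```

Contact at TCP z 0.0283, as predicted. I relieve the pressure and release.

apply_moves(commands=[[[0, 0, 0.05], 0], [[0, 0, 0.05], 0]])

```text
t: 6.8
ee_pos: [0.4694, -0.1192, 0.0286]
tcp_rot: [0.544, 0.452, 0.543, -0.452]
contact_force: [1.0, 0.9, -1.6]
finger_gap: 0.691
```

apply_moves(commands=[[[0, 0, 0], 0], [[0, 0, 0], 0], [[0, 0, 0], 0], [[0, 0, 0], 0], [[0, 0, 0], 0]], jaw=1)

```text
t: 7.3
ee_pos: [0.4691, -0.1192, 0.0282]
tcp_rot: [0.544, 0.452, 0.544, -0.452]
contact_force: [-0.7, -0.4, -0.0]
finger_gap: 0.997
```

apply_moves(commands=[[[0, 0, 0.3], 0], [[0, 0, 1], 0], [[0, 0, 2], 0], [[0, 0, 3], 0], [[0, 0, 3.5], 0]])

```text
t: 7.8
ee_pos: [0.47, -0.1195, 0.172]
tcp_rot: [0.545, 0.453, 0.542, -0.452]
contact_force: [1.2, -0.4, -0.3]
finger_gap: 1.003
```

Run:
```python
from h import *
import pickle
s=read_state(); print(s['qpos'].round(2)); save('wrist','w5.png'); pickle.dump(s,open('w5.pkl','wb'))
s0={'ee_pos':np.array([.624,0,.249]),'tcp_rot':np.array([-0.5,-0.499,-0.5,0.501])}
crop('wrist0.png',160,0,360,240,2.5,'c7.png')
```

```text
[ 0.28  0.64 -0.2   2.06  0.27  0.46  0.06]
```

View pics/c7.png

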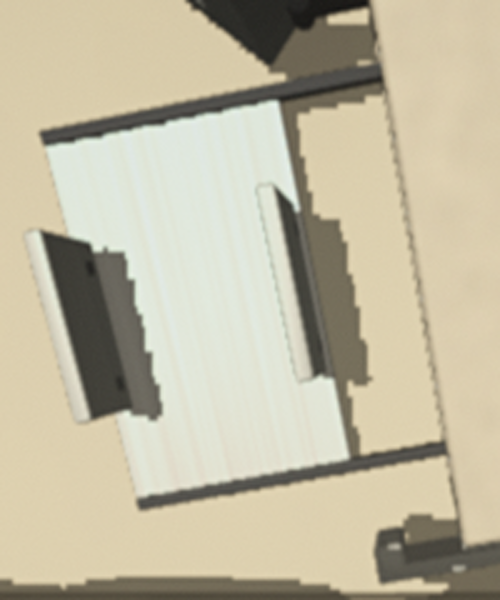

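View pics/w5.png

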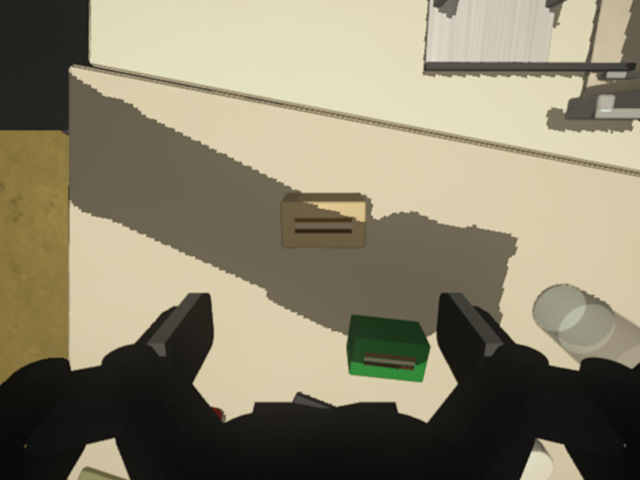

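Wrist view: the block stands upright and square to the image, with its top spanning about (281–366, 200–248). The tray's near edge is at top right. I'll measure it and then go look at the tray from above.

Run:
```python
from h import *
import pickle
s=pickle.load(open('w5.pkl','rb'));W=cam('wrist',s)
crop('w5.png',260,170,390,260,6,'c8.png')
y=np.radians(10.6);ex=np.array([np.cos(y),np.sin(y)]);ey=np.array([-np.sin(y),np.cos(y)])
c=np.array([.4687,-.117])
for z in(0.04,0):
  for a,b in[(-30,17),(30,17),(30,-17),(-30,-17)]:
    p=c+ex*a/1e3+ey*b/1e3; print(z,proj(W,[*p,z]).round(1),((proj(W,[*p,z])-[260,170])*6).round())
```

```text
0.04 [281.1 201. ] [126. 186.]
0.04 [368.3 200.7] [650. 184.]
0.04 [366.9 247.9] [642. 467.]
0.04 [282.7 248.2] [136. 469.]
0 [286.5 191.6] [159. 130.]
0 [362.4 191.4] [615. 128.]
0 [361.4 232.9] [608. 377.]
0 [287.7 233.1] [166. 379.]
```

View pics/c8.png

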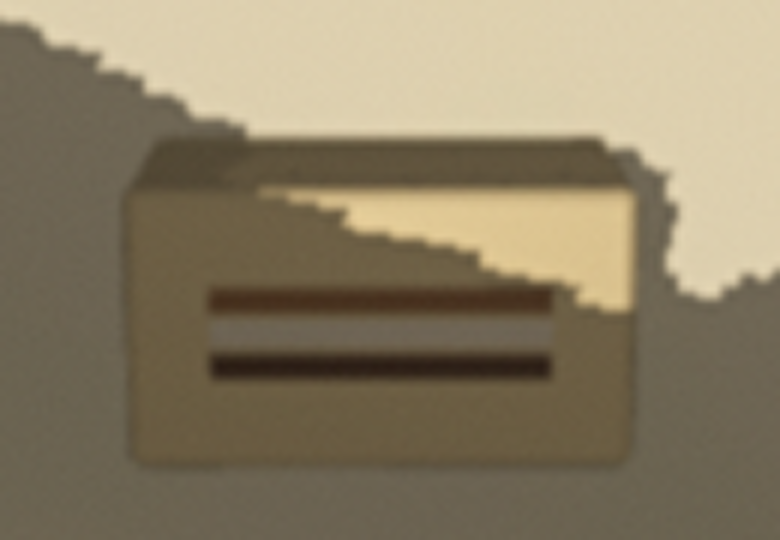

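apply_moves(commands=[[[0.2, 1, 0.3], 0], [[0.5, 2, 0.8], 0], [[0.8, 2.9, 1.2], 0], [[1, 3.2, 1.5], 0], [[1, 3.2, 1.5], 0]])

```text
t: 8.35
ee_pos: [0.511, 0.0118, 0.2302]
tcp_rot: [0.546, 0.453, 0.544, -0.449]
contact_force: [0.5, -0.3, -0.1]
finger_gap: 0.999
```

Run:
```python
from h import *
import pickle
s=read_state(); print(s['t'],s['ee_pos']); save('wrist','w6.png'); pickle.dump(s,open('w6.pkl','wb'))
```

```text
8.35 [0.51097521 0.01184644 0.23016686]
```

View pics/w6.png

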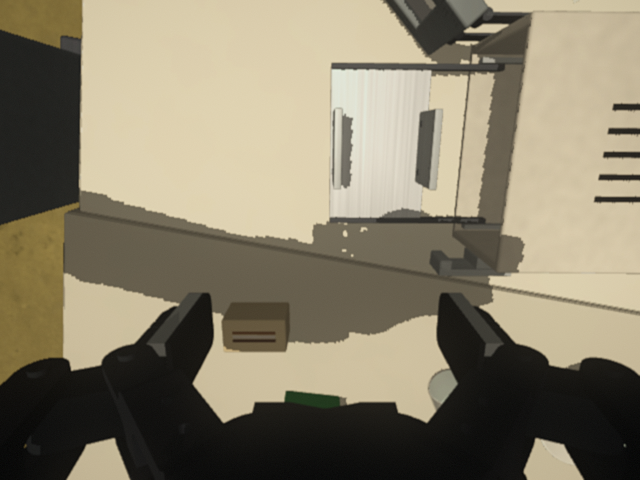

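Run:
```python
from h import *
crop('w6.png',320,50,460,240,4,'c9.png')
crop('w6.png',380,0,540,80,4.5,'c10.png')
```

```text
(no output)
```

View pics/c9.png

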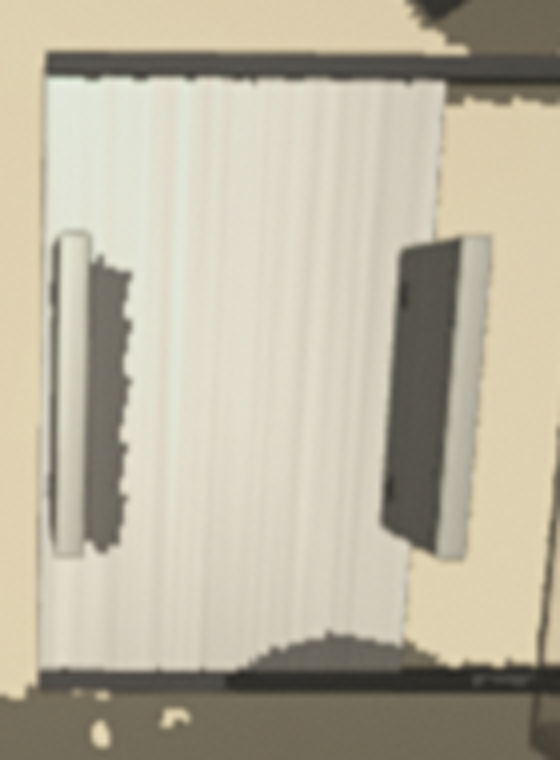

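View pics/c10.png

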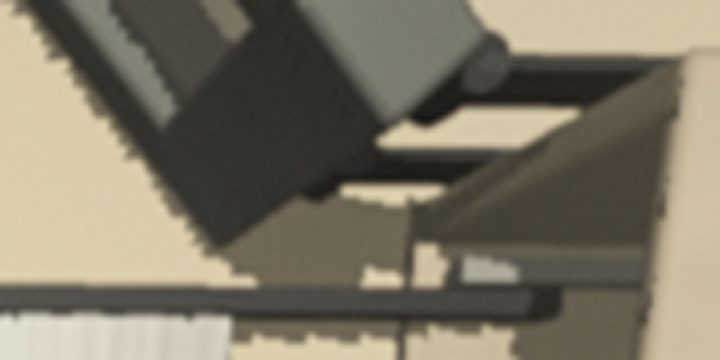

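Run:
```python
from h import *
import pickle
W=cam('wrist',pickle.load(open('w6.pkl','rb')))
s0={'ee_pos':np.array([0.624,0,.249]),'tcp_rot':np.array([-.5,-.499,-.5,.501])};W0=cam('wrist',s0)
o=np.array([320,50])
names=['FoT','FiT','FoB','FiB','RiT','RoT','RiB','RoB']
a=[np.array(p)/4+o for p in [(62,232),(90,233),(55,555),(83,556),(462,237),(492,236),(436,557),(465,560)]]
b=[np.array(p)/2.5+[160,0] for p in [(27,231),(43,231),(78,423),(94,418),(258,188),(272,185),(300,382),(314,377)]]
P={}
for n,p,q in zip(names,a,b):
    t,r=tri((W,p),(W0,q)); P[n]=plane(W,p,.064); print(n,t.round(4),r[0].__round__(4),P[n].round(4),plane(W0,q,.064).round(4))
M=np.mean([P[n] for n in names],0); d=P['RiT']+P['RoT']+P['RiB']+P['RoB']-P['FoT']-P['FiT']-P['FoB']-P['FiB']
l=P['FoT']-P['FoB']+P['RiT']-P['RiB']+P['FiT']-P['FiB']+P['RoT']-P['RoB']
print('nest',M,'yawx',np.degrees(np.arctan2(d[1],d[0])),'len',np.linalg.norm(d)/4,'yawy',np.degrees(np.arctan2(-l[0],l[1])),np.linalg.norm(l)/4)
# rails
r=[np.array(p)/4+o for p in [(47,52),(550,58),(40,690),(560,688),(46,60),(40,680)]]
Q=[plane(W,p,.02) for p in r]
for i,j in((0,1),(2,3),(5,4)): v=Q[j]-Q[i]; print(Q[i].round(4),np.degrees(np.arctan2(v[1],v[0])))
s=read_state(); R=quatR(s['tcp_rot']); print('jaw yaw',np.degrees(np.arctan2(R[1,1],R[0,1])))
```

```text
FoT [0.5029 0.0944 0.0617] 0.0001 [0.5029 0.0942 0.064 ] [0.5038 0.0943 0.064 ]
FiT [0.508  0.0948 0.0619] 0.0003 [0.5079 0.095  0.064 ] [0.5087 0.0943 0.064 ]
FoB [0.5132 0.0355 0.0619] 0.0 [0.513  0.0358 0.064 ] [0.5139 0.0357 0.064 ]
FiB [0.5186 0.0368 0.0622] 0.0004 [0.5184 0.0367 0.064 ] [0.5192 0.0373 0.064 ]
RiT [0.5753 0.107  0.0628] 0.0002 [0.575  0.1071 0.064 ] [0.5755 0.1066 0.064 ]
RoT [0.58   0.1077 0.0652] 0.0004 [0.5804 0.1083 0.064 ] [0.5798 0.1074 0.064 ]
RiB [0.5862 0.0488 0.062 ] 0.0002 [0.5856 0.0492 0.064 ] [0.5864 0.0488 0.064 ]
RoB [0.591  0.0501 0.0649] 0.0003 [0.5913 0.0496 0.064 ] [0.591  0.0503 0.064 ]
nest [0.54680966 0.07197939 0.064     ] yawx 10.237697277097821 len 0.07368198279543986 yawy 10.238888321926131 0.059267592613652505
[0.4941 0.1304 0.02  ] 10.17660630671301
[ 0.5182 -0.0015  0.02  ] 10.895046649341603
[0.5177 0.0008 0.02  ] 100.42718792245297
jaw yaw 10.599084807450124
```

Tray nest is at (0.547, 0.072), yaw 10.25°, plate tops about 63 mm in two views, so the floor is about 15–16 mm. The block on the table is at (0.468,-0.117). I now turn 90° for the long-side grip.

apply_moves(commands=[[[-0.2, -0.7, 0], -1.7], [[-0.4, -1.4, 0], -3.4], [[-0.6, -2.1, 0], -5.1], [[-0.8, -2.8, 0], -6.8], [[-1.07, -3.22, 0], -8.5]])

```text
t: 8.9
ee_pos: [0.4638, -0.1244, 0.2275]
tcp_rot: [-0.339, -0.619, -0.339, 0.622]
contact_force: [0.4, 0.6, -0.1]
finger_gap: 1.003
```

apply_moves(commands=[[[0, 0, 0], -1.7], [[0, 0, 0], -3.4], [[0, 0, -0.5], -5.1], [[0, 0, -1], -6.8], [[0, 0, -1.5], -8.5]])

```text
t: 9.4
ee_pos: [0.4641, -0.122, 0.1672]
tcp_rot: [-0.092, -0.7, -0.092, 0.702]
contact_force: [0.6, -0.2, 0.2]
finger_gap: 0.998
```

apply_moves(commands=[[[0, 0, -1], -1], [[0, 0, -1], -1], [[0, 0, -1], -1]])

```text
t: 9.7
ee_pos: [0.4645, -0.1211, 0.1281]
tcp_rot: [-0.065, -0.703, -0.065, 0.705]
contact_force: [0.8, -0.2, 0.8]
finger_gap: 1.0
```

Run:
```python
from h import *
import pickle
s=read_state(); print(s['t'],s['ee_pos'],s['qpos'].round(2)); save('wrist','w7.png'); pickle.dump(s,open('w7.pkl','wb'))
R=quatR(s['tcp_rot']); print('jaw yaw',np.degrees(np.arctan2(R[1,1],R[0,1])))
W=cam('wrist',s);y=np.radians(10.6);ex=np.array([np.cos(y),np.sin(y)]);ey=np.array([-np.sin(y),np.cos(y)])
c=np.array([.468,-.117])
for a,b in[(-30,17),(30,17),(30,-17),(-30,-17),(0,0)]:
    p=c+ex*a/1e3+ey*b/1e3; print(proj(W,[*p,.04]).round(1))
```

```text
9.7 [ 0.4644866  -0.1211287   0.12806194] [ 0.07  0.73  0.14  2.11 -0.29  0.32 -0.93]
jaw yaw -79.50955160809833
[290.4 286.6]
[287.5 188.2]
[347.8 188. ]
[346.4 286.5]
[318.  239.2]
```

View pics/w7.png

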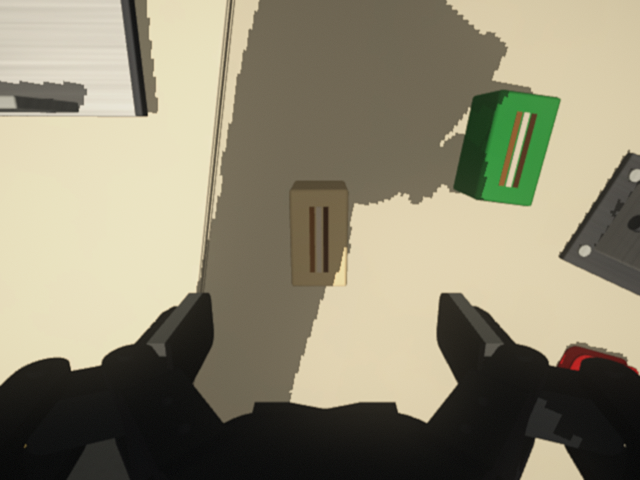

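The block appears at columns 290–347, rows 189–286, exactly as predicted. Descending.

apply_moves(commands=[[[0.09, 0.1, -0.8], 0], [[0.09, 0.1, -1.6], 0], [[0.09, 0.1, -2.2], 0], [[0.09, 0.1, -2.4], 0], [[0.09, 0.1, -2.4], 0]])

```text
t: 10.25
ee_pos: [0.4702, -0.1164, 0.033]
tcp_rot: [0.065, 0.704, 0.065, -0.704]
contact_force: [0.3, -0.3, 0.9]
finger_gap: 0.999
```

apply_moves(commands=[[[-0.05, 0, -0.1], 0], [[-0.05, 0, -0.15], 0], [[-0.05, 0, -0.15], 0]])

```text
t: 10.55
ee_pos: [0.4683, -0.1161, 0.027]
tcp_rot: [0.065, 0.705, 0.065, -0.704]
contact_force: [-0.1, 0.0, 0.8]
finger_gap: 1.001
```

apply_moves(commands=[[[0, 0, 0], 0], [[0, 0, 0], 0], [[0, 0, 0], 0], [[0, 0, 0], 0], [[0, 0, 0], 0]], jaw=-1, squeeze=40)

```text
t: 11.05
ee_pos: [0.4681, -0.116, 0.0265]
tcp_rot: [0.065, 0.704, 0.065, -0.704]
contact_force: [-0.2, -0.2, 3.9]
finger_gap: 0.392
```

apply_moves(commands=[[[0, 0, 0], 0], [[0, 0, 0], 0], [[0, 0, 0], 0]])

```text
t: 11.35
ee_pos: [0.4681, -0.116, 0.0266]
tcp_rot: [0.065, 0.704, 0.065, -0.704]
contact_force: [-0.4, -0.5, 4.5]
finger_gap: 0.391
```

apply_moves(commands=[[[0, 0, 0.15], 0], [[0, 0, 0.6], 0], [[0, 0, 1.5], 0], [[0, 0, 2.4], 0], [[0, 0, 2.8], 0]])

```text
t: 11.85
ee_pos: [0.4686, -0.1162, 0.1408]
tcp_rot: [0.065, 0.705, 0.064, -0.703]
contact_force: [1.0, -0.1, -1.6]
finger_gap: 0.389
```

apply_moves(commands=[[[0.35, 0.9, 0], 0], [[0.75, 1.9, 0], 0], [[1.15, 2.9, 0], 0], [[1.6, 3.9, 0], 0], [[1.97, 4.7, 0], -0.07]])

```text
t: 12.35
ee_pos: [0.547, 0.0754, 0.1382]
tcp_rot: [-0.063, -0.704, -0.064, 0.704]
contact_force: [-0.0, -0.6, -1.0]
finger_gap: 0.392
```

apply_moves(commands=[[[0, 0, 0], 0], [[0, 0, 0], 0]])

```text
t: 12.55
ee_pos: [0.5463, 0.0731, 0.138]
tcp_rot: [-0.063, -0.704, -0.063, 0.705]
contact_force: [-0.1, -0.1, -1.4]
finger_gap: 0.392
```

Run:
```python
from h import *
import pickle
s=read_state(); print(s['t'],s['ee_pos'],s['finger_gap'],s['contact_force']); save('wrist','w8.png');save('scene','sc8.png');save('side','s8.png'); pickle.dump(s,open('w8.pkl','wb'))
R=quatR(s['tcp_rot']); print('jaw yaw',np.degrees(np.arctan2(R[1,1],R[0,1])))
crop('sc8.png',200,150,380,350,3,'c11.png')
```

```text
12.55 [0.546277   0.07311585 0.13801978] 0.39235289623479713 [-0.07020431 -0.07814112 -1.44035822]
jaw yaw -79.70218749309466
```

View pics/w8.png

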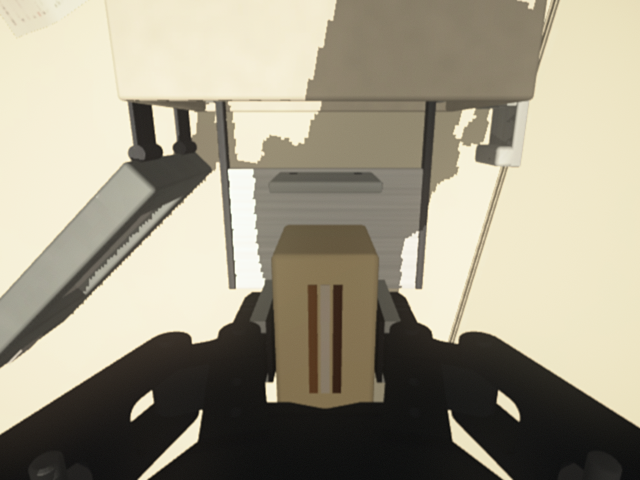

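View pics/c11.png

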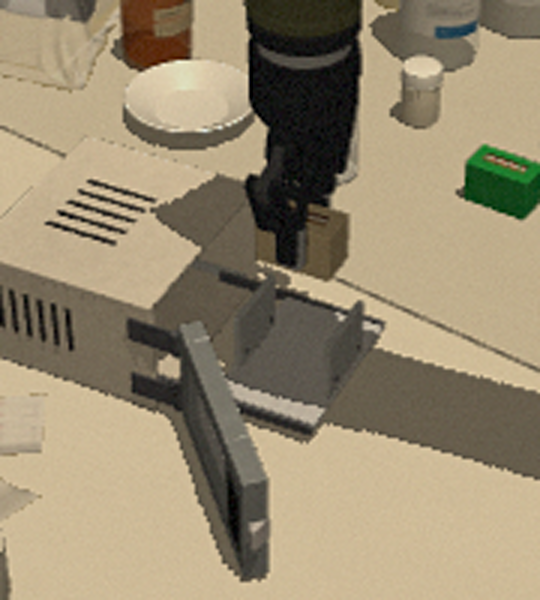

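View pics/s8.png

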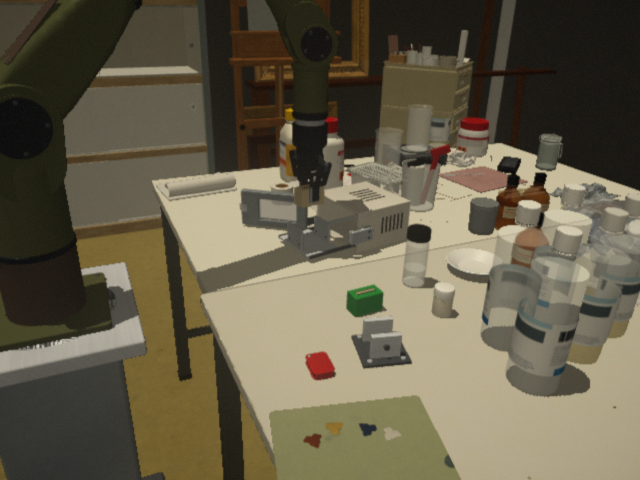

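Run:
```python
from h import *
import pickle
s=pickle.load(open('w8.pkl','rb'));W=cam('wrist',s)
y=np.radians(10.25);ex=np.array([np.cos(y),np.sin(y)]);ey=np.array([-np.sin(y),np.cos(y)])
n=np.array([.547,.072])
for a,b,z in[(34,30,.064),(40,30,.064),(34,-30,.064),(40,-30,.064)]:
    print('plate',proj(W,[*(n+ex*a/1e3+ey*b/1e3),z]).round(1))
t=s['ee_pos'][:2]
for a,b,z in[(30,17,.1514),(30,-17,.1514),(30,17,.1114),(30,-17,.1114)]:
    print('block',proj(W,[*(t+ex*a/1e3+ey*b/1e3),z]).round(1))
crop('w8.png',210,150,440,420,2.4,'c12.png')
print(((t-n)@ex,(t-n)@ey))
```

```text
plate [269.2 191.9]
plate [268.8 180.5]
plate [382.9 192. ]
plate [383.4 180.6]
block [267.9 252. ]
block [378.6 252.1]
block [282.1 221.4]
block [365.1 221.4]
(np.float64(-0.0005129026355786473), np.float64(0.0012266989606237852))
```

View pics/c12.png

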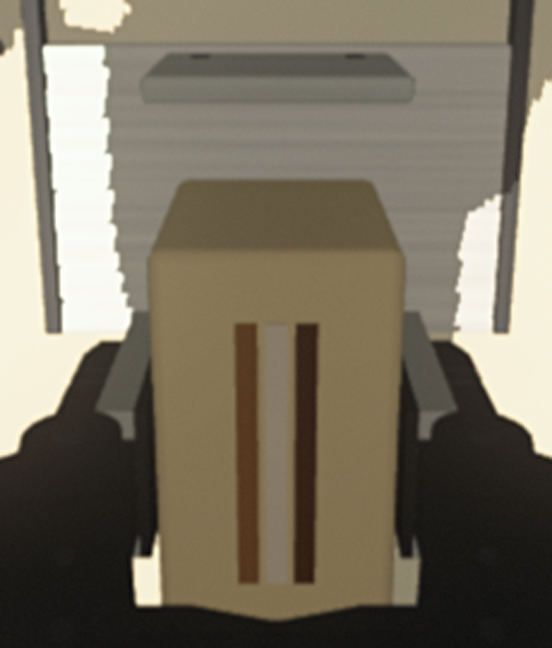

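The plates match the prediction, and the block needs only about 1 mm of correction forward. Lowering between the plates.

apply_moves(commands=[[[0.04, -0.03, -0.7], 0], [[0.04, -0.03, -1.3], 0], [[0.04, -0.03, -1.6], 0], [[0.04, -0.03, -1.6], 0]])

```text
t: 13.1
ee_pos: [0.547, 0.0697, 0.073]
tcp_rot: [-0.062, -0.703, -0.062, 0.706]
contact_force: [-1.4, 0.5, -1.0]
finger_gap: 0.39
```

Run:
```python
from h import *
s=read_state(); print(s['t'],s['ee_pos'],s['finger_gap'],s['contact_force']); save('scene','sc9.png');save('wrist','w9.png')
crop('sc9.png',240,200,360,320,5,'c13.png')
y=np.radians(10.25);ex=np.array([np.cos(y),np.sin(y)]);ey=np.array([-np.sin(y),np.cos(y)])
t=s['ee_pos'][:2]-[.547,.072];print(t@ex,t@ey)
```

```text
13.1 [0.54700661 0.0696583  0.07304907] 0.3899377115778121 [-1.39167026  0.51650314 -0.99999331]
-0.00041018387263070863 -0.002305506155410336
```

View pics/c13.png

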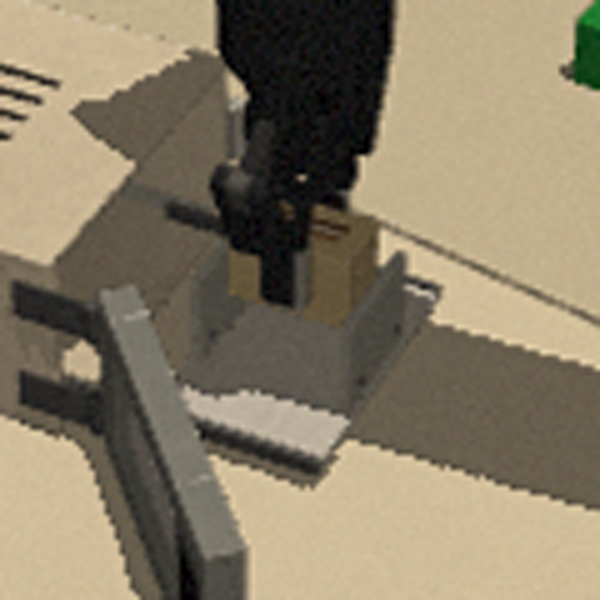

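View pics/w9.png

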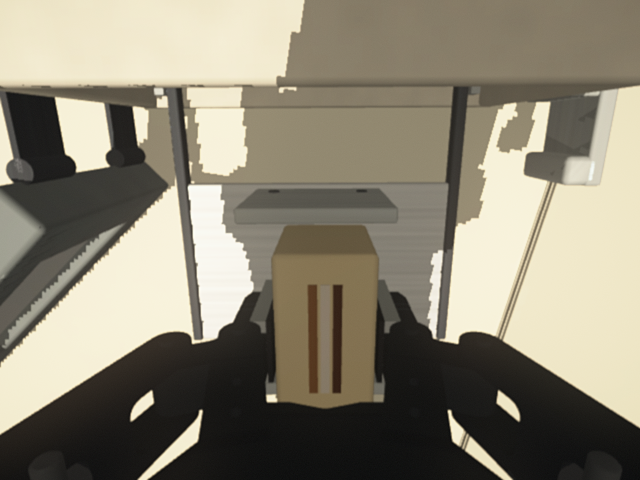

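apply_moves(commands=[[[0, 0.05, -0.25], 0], [[0, 0.05, -0.5], 0], [[0, 0.05, -0.62], 0], [[0, 0.05, -0.62], 0]])

```text
t: 13.6
ee_pos: [0.5477, 0.0729, 0.0487]
tcp_rot: [-0.063, -0.704, -0.063, 0.705]
contact_force: [0.6, -0.7, -0.5]
finger_gap: 0.396
```

apply_moves(commands=[[[0, 0, -0.05], 0], [[0, 0, -0.05], 0]])

```text
t: 13.8
ee_pos: [0.5484, 0.0728, 0.0475]
tcp_rot: [0.063, 0.704, 0.062, -0.704]
contact_force: [0.0, -0.6, -0.5]
finger_gap: 0.396
```

apply_moves(commands=[[[0, 0, -0.03], 0], [[0, 0, -0.03], 0]])

```text
t: 14.0
ee_pos: [0.5484, 0.0728, 0.0464]
tcp_rot: [0.063, 0.704, 0.063, -0.704]
contact_force: [-0.2, -0.2, -1.4]
finger_gap: 0.387
```

apply_moves(commands=[[[0, 0, -0.03], 0], [[0, 0, -0.06], 0], [[0, 0, -0.06], 0]])

```text
t: 14.3
ee_pos: [0.5483, 0.0729, 0.0438]
tcp_rot: [-0.063, -0.704, -0.063, 0.704]
contact_force: [-0.0, -0.3, -0.8]
finger_gap: 0.391
```

apply_moves(commands=[[[0, 0, -0.03], 0], [[0, 0, -0.03], 0]])

```text
t: 14.5
ee_pos: [0.5484, 0.0728, 0.0426]
tcp_rot: [-0.063, -0.704, -0.063, 0.704]
contact_force: [-0.0, 0.4, -0.1]
finger_gap: 0.391
```

apply_moves(commands=[[[0, 0, -0.03], 0], [[0, 0, -0.03], 0]])

```text
t: 14.7
ee_pos: [0.5491, 0.073, 0.0425]
tcp_rot: [0.062, 0.705, 0.063, -0.704]
contact_force: [-0.6, -0.1, 7.7]
finger_gap: 0.393
```

Contact on the tray floor at 0.0425, as expected. I release and rise.

apply_moves(commands=[[[-0.02, 0, 0.02], 0], [[-0.02, 0, 0.02], 0]])

```text
t: 14.9
ee_pos: [0.5475, 0.0729, 0.0425]
tcp_rot: [0.063, 0.704, 0.063, -0.704]
contact_force: [-0.8, 0.1, 3.8]
finger_gap: 0.391
```

apply_moves(commands=[[[0, 0, 0], 0], [[0, 0, 0], 0], [[0, 0, 0], 0], [[0, 0, 0], 0], [[0, 0, 0], 0]], jaw=0.6)

```text
t: 15.4
ee_pos: [0.5475, 0.0729, 0.0422]
tcp_rot: [-0.063, -0.704, -0.063, 0.704]
contact_force: [-0.6, -0.2, 0.1]
finger_gap: 0.798
```

apply_moves(commands=[[[0, 0, 0.3], 0], [[0, 0, 1], 0], [[0, 0, 2], 0], [[0, 0, 3], 0], [[0, 0, 3.4], 0]])

```text
t: 15.9
ee_pos: [0.5493, 0.0727, 0.1827]
tcp_rot: [0.062, 0.707, 0.062, -0.702]
contact_force: [0.3, 0.2, -0.2]
finger_gap: 0.801
```

apply_moves(commands=[[[-0.4, 0, 0], 0], [[-1, 0, 0], 0], [[-1.8, 0, 0], 0], [[-2, 0, 0], 0], [[-2, 0, 0], 0]], jaw=-1)

```text
t: 16.4
ee_pos: [0.4664, 0.0729, 0.179]
tcp_rot: [-0.062, -0.704, -0.063, 0.705]
contact_force: [0.5, -0.8, 0.5]
finger_gap: -0.002
```

Run:
```python
from h import *
import pickle
s=read_state(); print(s['t'],s['ee_pos'],s['finger_gap'],s['qpos'].round(2)); save('scene','sc10.png');save('wrist','w10.png');save('side','s10.png');pickle.dump(s,open('w10.pkl','wb'))
crop('sc10.png',200,180,360,340,3.7,'c14.png')
```

```text
16.4 [0.46641203 0.07288103 0.17902218] -0.002044507502428046 [-0.43  0.64  0.28  2.1  -0.39  0.45 -1.24]
```

View pics/c14.png

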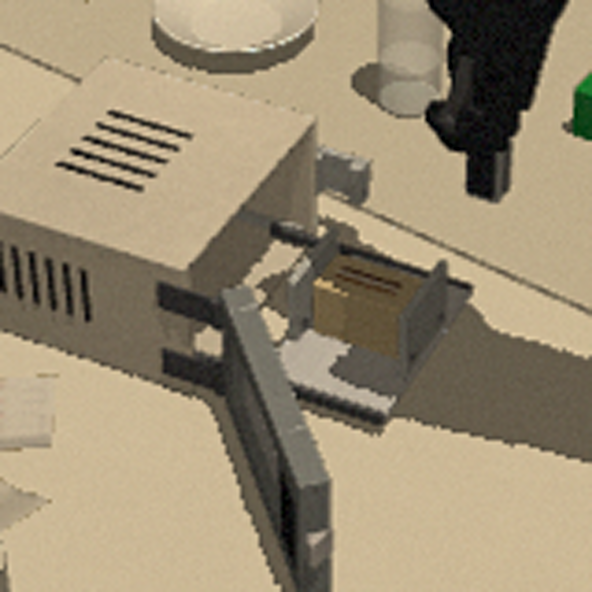

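View pics/w10.png

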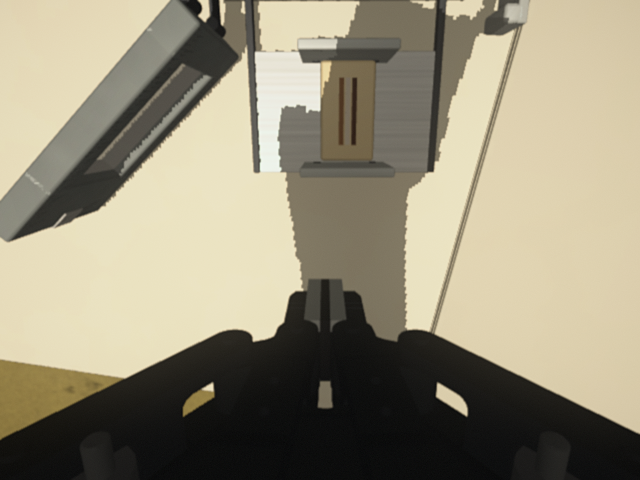

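The block stands between the plates: wrist (347,110), scene crop (360,310). Now I measure the cabinet front, hinge and door.

Run:
```python
from h import *
crop('w6.png',380,0,540,290,2.05,'c15.png')
crop('w10.png',0,0,250,250,3,'c16.png')
crop('w8.png',80,60,560,200,1.6,'c17.png')
```

```text
(no output)
```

View pics/c15.png

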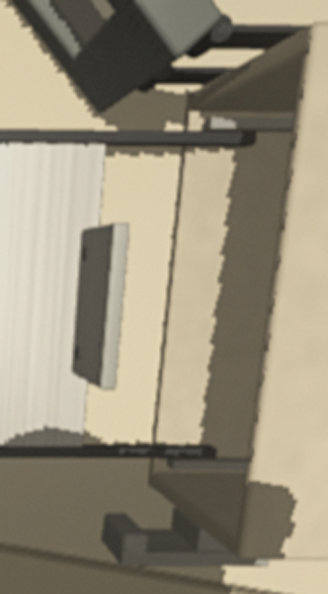

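View pics/c16.png

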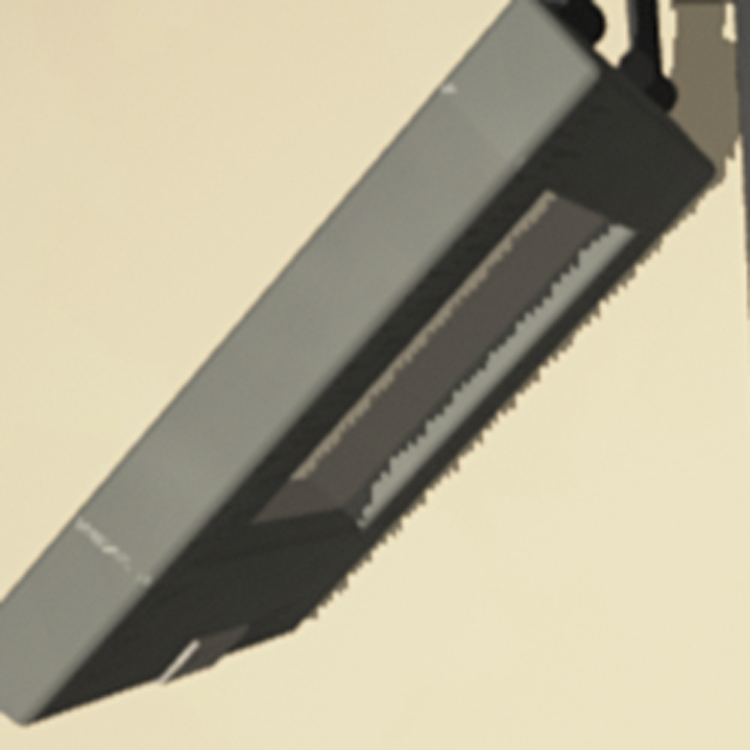

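View pics/c17.png

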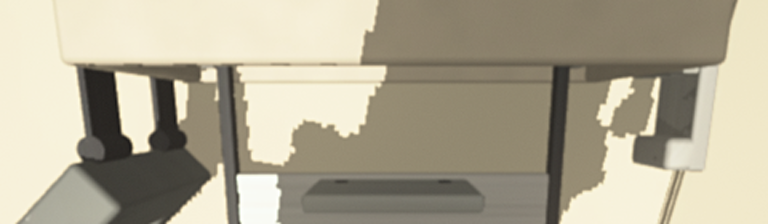

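Run:
```python
from h import *
import pickle
W8=cam('wrist',pickle.load(open('w8.pkl','rb')));W6=cam('wrist',pickle.load(open('w6.pkl','rb')));W10=cam('wrist',pickle.load(open('w10.pkl','rb')))
y=np.radians(10.25);ex=np.array([np.cos(y),np.sin(y)]);ey=np.array([-np.sin(y),np.cos(y)]);n=np.array([.547,.072])
f=lambda p:(round(float((p[:2]-n)@ex),4),round(float((p[:2]-n)@ey),4))
print('roof edge (rel nest)')
L,R_=plane(W8,(118,100),.1),plane(W8,(534,100),.1); print(f(L),f(R_))
o=np.array([380,0])
L6,R6=[plane(W6,np.array(p)/2.05+o,.1) for p in[(310,22),(240,558)]]; print(f(L6),f(R6))
# door top z=.096 in w10: outer edge line and inner edge, free corner
for nm,p in dict(outNearHinge=(515,2),outFree=(0,603),inHinge=(600,72),inFree=(25,722)).items():
    print(nm,f(plane(W10,np.array(p)/3,.096)))
print('tray home check');
C=cam('scene')
for nm,uv in dict(whitebottle=(105,335),tape=(187,350),brownbottle=(68,390)).items(): print(nm,plane(C,uv,0)[:2].round(3))
```

```text
roof edge (rel nest)
(0.0772, 0.0844) (0.0773, -0.084)
(0.0783, 0.0838) (0.0797, -0.0843)
outNearHinge (0.0475, 0.0888)
outFree (-0.0508, 0.195)
inHinge (0.0373, 0.0759)
inFree (-0.0737, 0.1956)
tray home check
whitebottle [0.757 0.458]
tape [0.594 0.388]
brownbottle [0.704 0.588]
```

The opening plane is about 78 mm past the nest, so the tray is about 0.12 m out. The door stands at q≈2.39 with its outer face on the far left. Tray first: shut fingers go in front of the front plate.

apply_moves(commands=[[[0.1, -0.31, -0.5], 0], [[0.25, -0.31, -1.5], 0], [[0.4, -0.31, -2.5], 0], [[0.41, -0.31, -3.05], 0], [[0.41, -0.31, -3.05], 0]])

```text
t: 17.05
ee_pos: [0.4838, 0.0601, 0.0536]
tcp_rot: [-0.062, -0.703, -0.062, 0.706]
contact_force: [0.1, -0.0, 1.3]
finger_gap: 0.0
```

Run:
```python
from h import *
s=read_state(); print(s['t'],s['ee_pos'],s['finger_gap'],s['contact_force']); save('scene','sc11.png');save('side','s11.png')
crop('sc11.png',200,180,360,340,3.7,'c18.png')
y=np.radians(10.25);ex=np.array([np.cos(y),np.sin(y)]);ey=np.array([-np.sin(y),np.cos(y)])
t=s['ee_pos'][:2]-[.547,.072];print(t@ex,t@ey)
```

```text
17.05 [0.48378936 0.06012187 0.05364123] 4.4377648861530544e-05 [ 0.08609015 -0.01254916  1.34081934]
-0.06431548303842123 -0.00044063396965302336
```

View pics/c18.png

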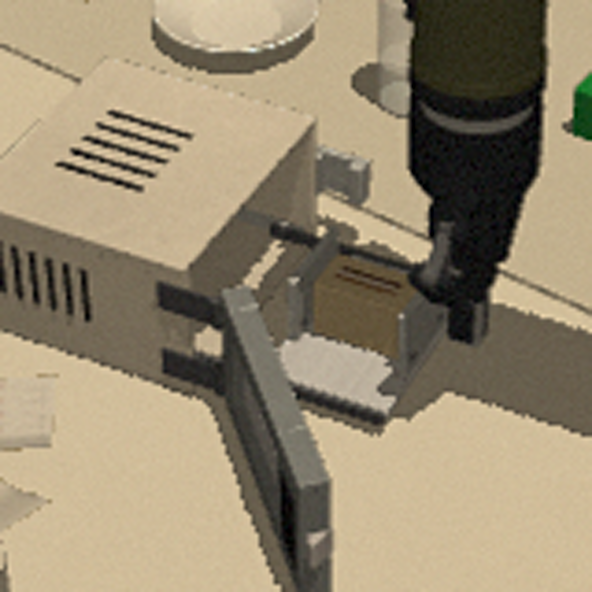

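The fingers are in front of the plate with the block undisturbed. I push the tray gently.

apply_moves(commands=[[[0.12, 0.02, 0.08], 0], [[0.3, 0.05, 0.08], 0], [[0.5, 0.09, 0.08], 0], [[0.7, 0.13, 0.08], 0], [[0.9, 0.16, 0.08], 0]])

```text
t: 17.65
ee_pos: [0.5207, 0.0673, 0.0599]
tcp_rot: [0.063, 0.704, 0.063, -0.704]
contact_force: [-1.8, 0.9, 0.5]
finger_gap: 0.002
```

apply_moves(commands=[[[0.25, 0.045, 0], 0], [[0.5, 0.09, 0], 0], [[0.75, 0.135, 0], 0], [[1, 0.18, 0], 0], [[1.25, 0.225, 0], 0]])

```text
t: 18.15
ee_pos: [0.5706, 0.0763, 0.0594]
tcp_rot: [-0.063, -0.704, -0.063, 0.704]
contact_force: [-1.5, 0.5, 0.5]
finger_gap: -0.0
```

apply_moves(commands=[[[0.25, 0.045, 0], 0], [[0.45, 0.08, 0], 0], [[0.65, 0.12, 0], 0], [[0.8, 0.145, 0], 0], [[0.9, 0.16, 0], 0]])

```text
t: 18.65
ee_pos: [0.6065, 0.0826, 0.0594]
tcp_rot: [0.063, 0.704, 0.063, -0.704]
contact_force: [-1.4, 0.4, 0.3]
finger_gap: 0.0
```

apply_moves(commands=[[[0.06, 0.01, 0], 0], [[0.12, 0.02, 0], 0], [[0.18, 0.03, 0], 0]])

```text
t: 18.95
ee_pos: [0.6126, 0.0834, 0.0594]
tcp_rot: [-0.063, -0.704, -0.063, 0.705]
contact_force: [-3.0, -0.5, 0.5]
finger_gap: -0.002
```

apply_moves(commands=[[[0.05, 0.01, 0], 0], [[0.1, 0.02, 0], 0], [[0.1, 0.02, 0], 0]])

```text
t: 19.25
ee_pos: [0.6123, 0.0833, 0.0592]
tcp_rot: [-0.063, -0.701, -0.063, 0.708]
contact_force: [-12.3, -0.6, 8.1]
finger_gap: 0.001
```

Hard stop at TCP x≈0.612 with 12 N, as predicted for home. I back off and look.

apply_moves(commands=[[[-0.2, -0.04, 0], 0], [[-0.8, -0.14, 0], 0], [[-1.6, -0.28, 0], 0], [[-2.4, -0.28, 0.6], 0], [[-3, -0.28, 1.6], 0]])

```text
t: 19.75
ee_pos: [0.4944, 0.0722, 0.1227]
tcp_rot: [-0.062, -0.703, -0.062, 0.706]
contact_force: [1.3, 0.6, 1.5]
finger_gap: 0.0
```

apply_moves(commands=[[[0, 0, 1], 0], [[0, 0, 1.8], 0], [[0, 0, 2], 0]])

```text
t: 20.05
ee_pos: [0.4999, 0.0728, 0.2071]
tcp_rot: [0.062, 0.707, 0.062, -0.701]
contact_force: [0.8, 0.4, -0.5]
finger_gap: 0.001
```

Run:
```python
from h import *
import pickle
s=read_state(); print(s['t'],s['ee_pos'],s['contact_force']); save('scene','sc12.png');save('side','s12.png');save('wrist','w12.png');pickle.dump(s,open('w12.pkl','wb'))
crop('sc12.png',200,180,360,340,3.7,'c19.png')
```

```text
20.05 [0.49987408 0.07277719 0.20710877] [ 0.80972317  0.35463808 -0.480335  ]
```

View pics/c19.png

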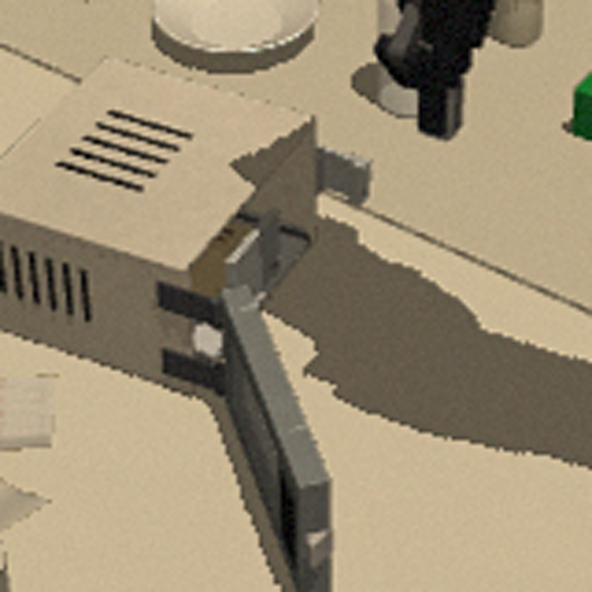

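View pics/w12.png

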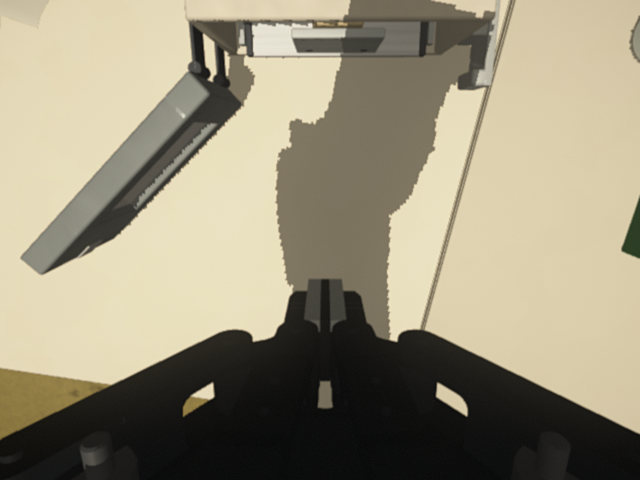

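The tray is home with the block upright behind the front plate (wrist (338,40)). All four door-top corners are visible here, so I refine hinge and angle.

Run:
```python
from h import *
import pickle
W=cam('wrist',pickle.load(open('w12.pkl','rb')))
y=np.radians(10.25);ex=np.array([np.cos(y),np.sin(y)]);ey=np.array([-np.sin(y),np.cos(y)]);n=np.array([.547,.072])
O=n+.078*ex
f=lambda p:np.array([(p[:2]-O)@ex,(p[:2]-O)@ey])
P={k:f(plane(W,v,.096)) for k,v in dict(oH=(186,73),oF=(22,259),iH=(212,92),iF=(42,273)).items()}
for k,v in P.items(): print(k,v.round(4))
d=P['oF']-P['oH'];print(np.linalg.norm(d),q:=np.arctan2(-d[0],-d[1]))
d=P['iF']-P['iH'];print(np.linalg.norm(d),np.arctan2(-d[0],-d[1]))
print('plate',[f(plane(W,p,.064)).round(4) for p in [(292,52),(382,52),(295,32)]])
print('roof',[f(plane(W,p,.1)).round(4) for p in [(188,20),(492,13)]])
def wp(q,r,off,H=np.array([-.022,.083])):
    c=H+r*np.array([-np.sin(q),-np.cos(q)])+off*np.array([-np.cos(q),np.sin(q)]); return O+c[0]*ex+c[1]*ey
for q in [2.4,2.1,1.8,1.5,1.2,.9,.6,.3,.1,0]: print(q,wp(q,.145,.018).round(4))
print(wp(2.4,.145,.05))
```

```text
oH [-0.0251  0.0887]
oF [-0.1384  0.2076]
iH [-0.0355  0.0744]
iF [-0.1482  0.1964]
0.16420067205638542 2.380304929011262
0.16602973860413714 2.395356225199558
plate [array([-0.008 ,  0.0294]), array([-0.0081, -0.0291]), array([0.0038, 0.0272])]
roof [array([0.0014, 0.0836]), array([ 0.0045, -0.0838])]
2.4 [0.4828 0.2658]
2.1 [0.4573 0.2303]
1.8 [0.4434 0.1889]
1.5 [0.4424 0.1453]
1.2 [0.4543 0.1032]
0.9 [0.4781 0.0666]
0.6 [0.5116 0.0387]
0.3 [0.552  0.0219]
0.1 [0.5808 0.0177]
0 [0.5954 0.0178]
[0.50220335 0.29122261]
```

Run:
```python
from h import *
import pickle
crop('w12.png',230,0,440,70,3.8,'c20.png')
W=cam('wrist',pickle.load(open('w12.pkl','rb')))
y=np.radians(10.25);ex=np.array([np.cos(y),np.sin(y)]);ey=np.array([-np.sin(y),np.cos(y)]);n=np.array([.547,.072]);O=n+.078*ex
for a,z in[(.001,.064),(.007,.064),(.001,.016)]: print(a,z,proj(W,[*(O+ex*a+ey*.03),z]),((proj(W,[*(O+ex*a+ey*.03),z])-[230,0])*3.8))
```

```text
0.001 0.064 [290.77648173  36.82304454] [230.95063056 139.92756926]
0.007 0.064 [290.532581    26.49802098] [230.02380779 100.69247971]
0.001 0.016 [296.13454066  52.33109297] [251.31125451 198.85815329]
```

View pics/c20.png

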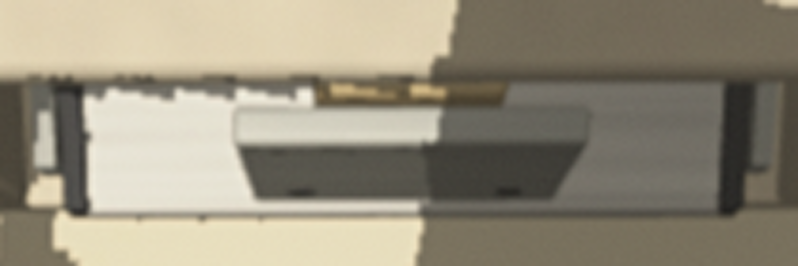

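The plate edge lies within 1 mm of home. Now I go over the door to its outer (left) side.

apply_moves(commands=[[[0, 1.1, 0], 0], [[0, 2.2, 0], 0], [[0.1, 3.3, 0], 0], [[0.13, 4.4, 0], 0], [[0.13, 5.6, 0], 0]])

```text
t: 20.7
ee_pos: [0.5019, 0.2977, 0.2014]
tcp_rot: [-0.063, -0.704, -0.061, 0.705]
contact_force: [0.5, 0.0, 0.5]
finger_gap: 0.001
```

apply_moves(commands=[[[0, 0, -0.8], 0], [[0, 0, -1.6], 0], [[0, 0, -1.9], 0], [[0, 0, -1.9], 0]])

```text
t: 21.1
ee_pos: [0.5008, 0.2957, 0.1247]
tcp_rot: [-0.063, -0.703, -0.061, 0.706]
contact_force: [0.6, 0.9, 1.0]
finger_gap: -0.003
```

Run:
```python
from h import *
import pickle
s=read_state(); print(s['t'],s['ee_pos'],s['contact_force'],s['qpos'].round(2)); save('scene','sc13.png');save('wrist','w13.png')
```

```text
21.1 [0.50082634 0.29571958 0.12468703] [0.60164325 0.87137641 0.95271615] [-0.8   0.84  0.33  1.81 -0.46  0.57 -1.57]
```

View pics/sc13.png

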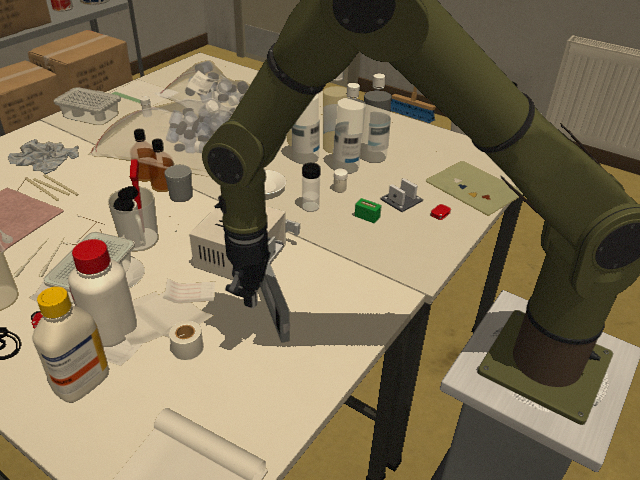

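View pics/w13.png

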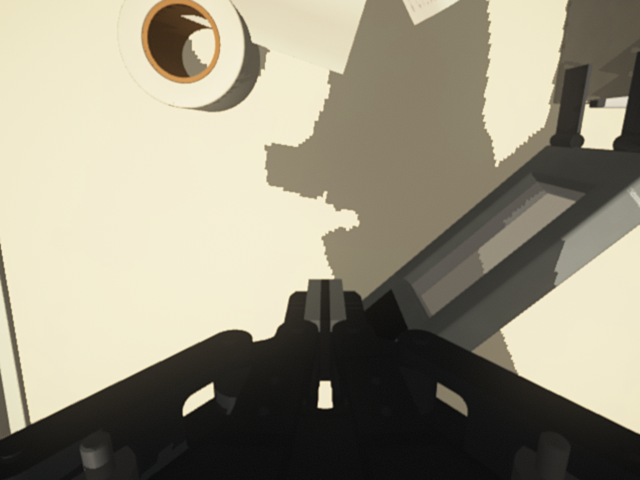

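The fingers are outside the door and the dark push pad is visible at (385,312). The tape roll at (185,50) is well clear. I descend and start pushing along the arc.

apply_moves(commands=[[[0, 0, -0.7], 0], [[0, 0, -1.3], 0], [[0, 0, -1.5], 0], [[0, 0, -1.5], 0]])

```text
t: 21.6
ee_pos: [0.5026, 0.2968, 0.0677]
tcp_rot: [-0.062, -0.704, -0.062, 0.704]
contact_force: [0.3, -0.1, -0.6]
finger_gap: -0.004
```

```bash
cat > arc.py <<'E'
from h import *
y=np.radians(10.25);ex=np.array([np.cos(y),np.sin(y)]);ey=np.array([-np.sin(y),np.cos(y)]);n=np.array([.547,.072]);O=n+.078*ex
H=np.array([-.022,.083])
def wp(q,r=.147,off=None):
    nn=np.array([-np.cos(q),np.sin(q)])
    if off is None: off=.011*abs(nn[0])+.013*abs(nn[1])
    c=H+r*np.array([-np.sin(q),-np.cos(q)])+off*nn; return O+c[0]*ex+c[1]*ey
E
python3 - <<'E'
from arc import *
s=read_state();p=s['ee_pos']; print(s['t'],p,s['contact_force'])
for q in np.arange(2.4,-.01,-.1): d=(wp(q)-p[:2])/.04; print(round(q,2),wp(q).round(4),d.round(2))
E
```

```text
21.6 [0.50262701 0.29681653 0.06773332] [ 0.3020287  -0.147555   -0.55761722]
2.4 [0.4806 0.2661] [-0.55 -0.77]
2.3 [0.4709 0.255 ] [-0.79 -1.04]
2.2 [0.4624 0.2429] [-1.01 -1.35]
2.1 [0.455  0.2298] [-1.19 -1.67]
2.0 [0.449  0.2159] [-1.34 -2.02]
1.9 [0.4444 0.2013] [-1.46 -2.39]
1.8 [0.4413 0.1862] [-1.53 -2.77]
1.7 [0.4398 0.1706] [-1.57 -3.15]
1.6 [0.44   0.1549] [-1.57 -3.55]
1.5 [0.4415 0.1406] [-1.53 -3.9 ]
1.4 [0.4442 0.1271] [-1.46 -4.24]
1.3 [0.4482 0.1137] [-1.36 -4.58]
1.2 [0.4536 0.1006] [-1.23 -4.91]
1.1 [0.4603 0.0879] [-1.06 -5.22]
1.0 [0.4682 0.0758] [-0.86 -5.52]
0.9 [0.4775 0.0645] [-0.63 -5.81]
0.8 [0.488 0.054] [-0.37 -6.07]
0.7 [0.4996 0.0445] [-0.08 -6.31]
0.6 [0.5123 0.0362] [ 0.24 -6.52]
0.5 [0.5259 0.0292] [ 0.58 -6.69]
0.4 [0.5403 0.0236] [ 0.94 -6.83]
0.3 [0.5553 0.0195] [ 1.32 -6.93]
0.2 [0.5709 0.017 ] [ 1.71 -7.  ]
0.1 [0.5867 0.0161] [ 2.1  -7.02]
-0.0 [0.6027 0.017 ] [ 2.5  -6.99]
```

apply_moves(commands=[[[-0.3, -0.4, -0.1], 0], [[-0.55, -0.77, -0.1], 0], [[-0.79, -1.04, -0.1], 0], [[-1.01, -1.35, -0.1], 0], [[-1.19, -1.67, -0.1], 0]])

```text
t: 22.1
ee_pos: [0.456, 0.2306, 0.0654]
tcp_rot: [0.062, 0.706, 0.063, -0.703]
contact_force: [1.1, 0.2, 1.1]
finger_gap: 0.0
```

Run:
```python
from arc import *
s=read_state();p=s['ee_pos']; print(s['t'],p,s['contact_force']);save('wrist','w14.png')
for q in [2.1,2.0,1.9,1.8,1.7,1.6]: print(q,((wp(q)-p[:2])/.04).round(2))
```

```text
22.1 [0.45603311 0.23056724 0.06541333] [1.05545996 0.22523461 1.13224465]
2.1 [-0.03 -0.02]
2.0 [-0.18 -0.37]
1.9 [-0.29 -0.73]
1.8 [-0.37 -1.11]
1.7 [-0.41 -1.5 ]
1.6 [-0.4  -1.89]
```

View pics/w14.png

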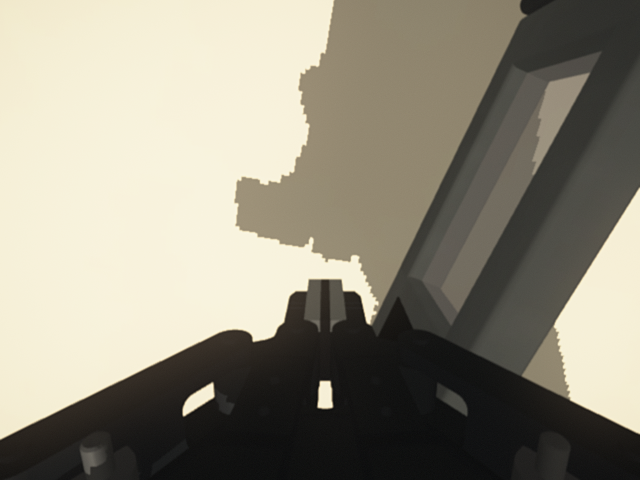

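The door follows (it is steeper in view now). I continue along the arc.

apply_moves(commands=[[[-0.18, -0.37, 0], 0], [[-0.29, -0.73, 0], 0], [[-0.37, -1.11, 0], 0], [[-0.41, -1.5, 0], 0], [[-0.4, -1.89, 0], 0]])

```text
t: 22.65
ee_pos: [0.4403, 0.155, 0.0648]
tcp_rot: [0.062, 0.706, 0.063, -0.703]
contact_force: [1.0, 1.0, 1.5]
finger_gap: -0.002
```

Run:
```python
from arc import *
s=read_state();p=s['ee_pos']; print(s['t'],p,s['contact_force']);save('wrist','w15.png')
for q in [1.6,1.5,1.4,1.3,1.2,1.1]: print(q,((wp(q)-p[:2])/.04).round(2))
```

```text
22.65 [0.44032224 0.15500644 0.06484649] [0.95459566 1.02997446 1.50386205]
1.6 [-0.01 -0.  ]
1.5 [ 0.03 -0.36]
1.4 [ 0.1 -0.7]
1.3 [ 0.2  -1.03]
1.2 [ 0.33 -1.36]
1.1 [ 0.5  -1.68]
```

View pics/w15.png

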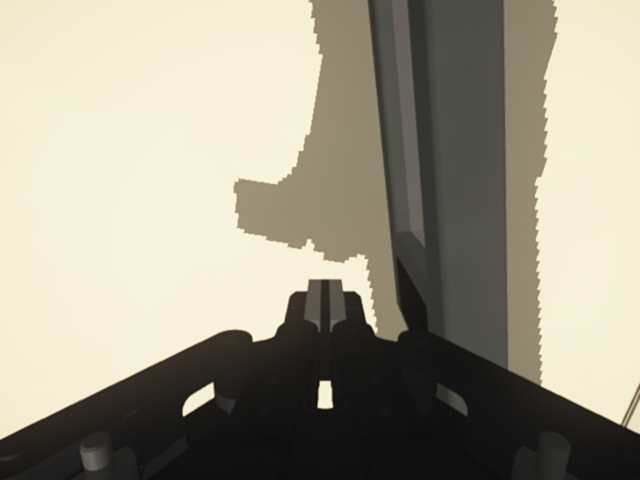

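apply_moves(commands=[[[0.03, -0.36, 0], 0], [[0.1, -0.7, 0], 0], [[0.2, -1.03, 0], 0], [[0.33, -1.36, 0], 0], [[0.5, -1.68, 0], 0]])

```text
t: 23.2
ee_pos: [0.4601, 0.0877, 0.0644]
tcp_rot: [0.063, 0.705, 0.063, -0.704]
contact_force: [0.1, 0.8, 1.0]
finger_gap: -0.001
```

Run:
```python
from arc import *
s=read_state();p=s['ee_pos']; print(s['t'],p,s['contact_force']);save('wrist','w16.png')
for q in [1.1,1.0,.9,.8,.7,.6]: print(q,((wp(q)-p[:2])/.04).round(2))
```

```text
23.2 [0.46009284 0.08774523 0.0643989 ] [0.12643114 0.75914157 1.01633181]
1.1 [0. 0.]
1.0 [ 0.2 -0.3]
0.9 [ 0.44 -0.58]
0.8 [ 0.7  -0.84]
0.7 [ 0.99 -1.08]
0.6 [ 1.3  -1.29]
```

View pics/w16.png

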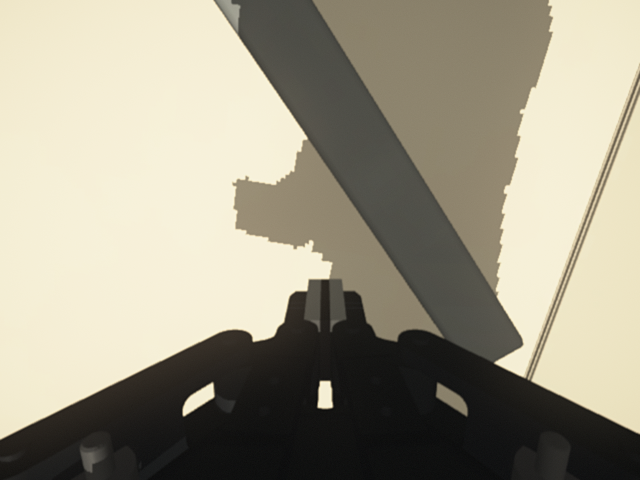

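apply_moves(commands=[[[0.2, -0.3, 0], 0], [[0.44, -0.58, 0], 0], [[0.7, -0.84, 0], 0], [[0.99, -1.08, 0], 0], [[1.3, -1.29, 0], 0]])

```text
t: 23.75
ee_pos: [0.5115, 0.0345, 0.0635]
tcp_rot: [-0.062, -0.704, -0.062, 0.705]
contact_force: [0.2, 1.0, -0.3]
finger_gap: 0.003
```

Run:
```python
from arc import *
s=read_state();p=s['ee_pos']; print(s['t'],p,s['contact_force']);save('wrist','w17.png')
for q in [.6,.5,.4,.3,.2,.1]: print(q,((wp(q)-p[:2])/.04).round(2))
```

```text
23.75 [0.51148118 0.03454827 0.06346848] [ 0.19022496  0.96655741 -0.33589832]
0.6 [0.02 0.04]
0.5 [ 0.36 -0.13]
0.4 [ 0.72 -0.27]
0.3 [ 1.1  -0.38]
0.2 [ 1.48 -0.44]
0.1 [ 1.88 -0.46]
```

View pics/w17.png

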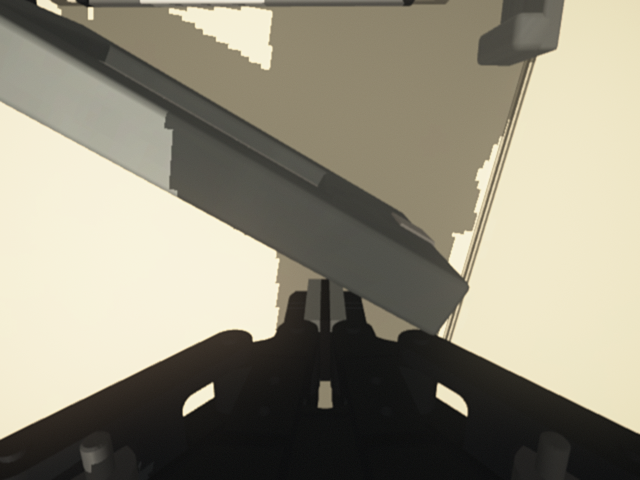

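The finger is now on the pad side with the door at about 0.53 rad. I slide slightly inward (r≈0.135) and up to keep the knuckle clear of the strike, then close.

Run:
```python
from arc import *
s=read_state();p=s['ee_pos']; print(s['t'],p,s['contact_force'])
for q in [.5,.4,.3,.2,.15,.1,.05,0]: print(q,((wp(q,.136)-p[:2])/.04).round(2),wp(q,.136).round(4))
```

```text
23.8 [0.51474491 0.03263319 0.06374824] [ 2.71133862 -1.9368436   0.12080457]
0.5 [0.36 0.17] [0.5293 0.0396]
0.4 [0.7  0.04] [0.5427 0.0343]
0.3 [ 1.05 -0.06] [0.5567 0.0304]
0.2 [ 1.41 -0.12] [0.5711 0.028 ]
0.15 [ 1.59 -0.13] [0.5785 0.0273]
0.1 [ 1.78 -0.14] [0.5859 0.0271]
0.05 [ 1.96 -0.13] [0.5933 0.0273]
0 [ 2.15 -0.12] [0.6007 0.0279]
```

apply_moves(commands=[[[0.3, 0.15, 0.1], 0], [[0.6, 0.1, 0.1], 0], [[0.9, 0, 0.1], 0], [[1.2, -0.06, 0.1], 0], [[1.4, -0.1, 0.1], 0]])

```text
t: 24.3
ee_pos: [0.5675, 0.0314, 0.0675]
tcp_rot: [0.063, 0.704, 0.062, -0.704]
contact_force: [-0.6, 1.0, 0.4]
finger_gap: 0.002
```

Run:
```python
from arc import *
s=read_state();p=s['ee_pos']; print(s['t'],p,s['contact_force']);save('wrist','w18.png');save('side','s18.png')
crop('s18.png',230,150,450,290,3.5,'c21.png')
for q in [.2,.15,.1,.05,0]: print(q,((wp(q,.136)-p[:2])/.04).round(2))
```

```text
24.3 [0.56753513 0.03143278 0.06745194] [-0.64060803  0.98489858  0.3772121 ]
0.2 [ 0.09 -0.09]
0.15 [ 0.27 -0.1 ]
0.1 [ 0.46 -0.11]
0.05 [ 0.64 -0.1 ]
0 [ 0.83 -0.09]
```

View pics/w18.png

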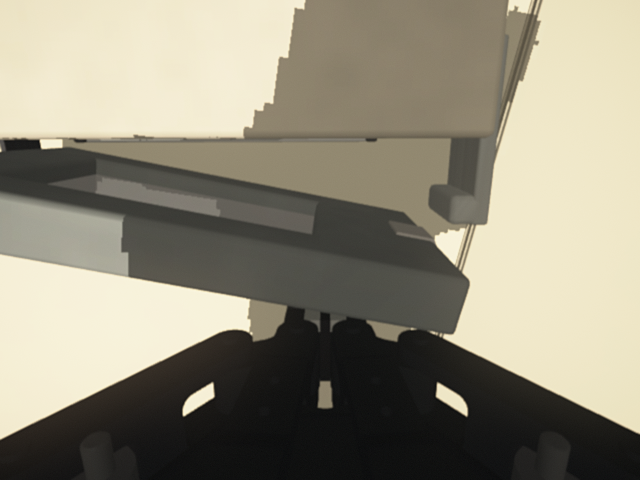

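View pics/c21.png

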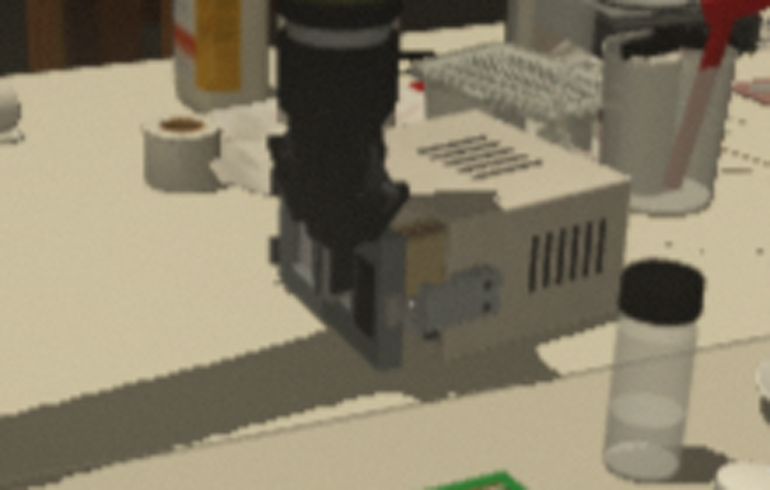

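The door is at about 0.2 rad with the tongue approaching the strike. Pushing on slowly.

apply_moves(commands=[[[0.12, -0.08, 0], 0], [[0.27, -0.1, 0], 0], [[0.4, -0.1, 0], 0], [[0.5, -0.1, 0], 0]])

```text
t: 24.8
ee_pos: [0.5845, 0.0275, 0.0672]
tcp_rot: [-0.062, -0.702, -0.062, 0.706]
contact_force: [-8.5, -0.3, 3.2]
finger_gap: -0.001
```

apply_moves(commands=[[[0.08, 0, 0], 0], [[0.16, 0, 0], 0], [[0.24, 0.01, 0], 0], [[0.3, 0.01, 0], 0]])

```text
t: 25.2
ee_pos: [0.5974, 0.0285, 0.067]
tcp_rot: [-0.062, -0.703, -0.063, 0.706]
contact_force: [-2.8, 0.6, -0.8]
finger_gap: 0.003
```

apply_moves(commands=[[[0.06, 0.01, 0], 0], [[0.12, 0.02, 0], 0], [[0.16, 0.02, 0], 0]])

```text
t: 25.5
ee_pos: [0.5989, 0.0283, 0.0665]
tcp_rot: [-0.062, -0.699, -0.063, 0.709]
contact_force: [-15.8, -2.2, 6.5]
finger_gap: 0.002
```

apply_moves(commands=[[[0.05, 0.01, 0], 0], [[0.1, 0.02, 0], 0], [[0.1, 0.02, 0], 0]])

```text
t: 25.8
ee_pos: [0.5988, 0.0281, 0.0656]
tcp_rot: [-0.062, -0.696, -0.063, 0.712]
contact_force: [-19.7, -3.2, 5.7]
finger_gap: -0.002
```

The resistance rose to 8.5 N, dropped, then met a firm stop, so the tongue has likely snapped. I back off and look.

apply_moves(commands=[[[-0.2, -0.04, 0], 0], [[-0.5, -0.09, 0], 0], [[-1, -0.18, 0], 0], [[-1.8, -0.32, 0.3], 0], [[-2.6, -0.45, 1.2], 0]])

```text
t: 26.3
ee_pos: [0.5047, 0.0117, 0.1142]
tcp_rot: [-0.063, -0.704, -0.063, 0.705]
contact_force: [0.9, 0.6, 1.6]
finger_gap: -0.002
```

apply_moves(commands=[[[-0.4, -0.3, 1], 0], [[-0.6, -0.6, 2], 0], [[-0.6, -0.6, 2.5], 0], [[-0.6, -0.6, 2.5], 0], [[-0.6, -0.6, 2.5], 0]])

```text
t: 26.8
ee_pos: [0.4826, -0.0119, 0.2159]
tcp_rot: [0.063, 0.706, 0.063, -0.703]
contact_force: [0.7, -0.4, -1.1]
finger_gap: 0.0
```

Run:
```python
from arc import *
import pickle
s=read_state();p=s['ee_pos']; print(s['t'],p,s['contact_force']);save('wrist','w19.png');save('side','s19.png');save('scene','sc19.png');pickle.dump(s,open('w19.pkl','wb'))
crop('s19.png',230,150,450,290,3.5,'c22.png')
```

```text
26.8 [ 0.48260989 -0.01190972  0.21589685] [ 0.72321099 -0.4020071  -1.05419804]
```

View pics/w19.png

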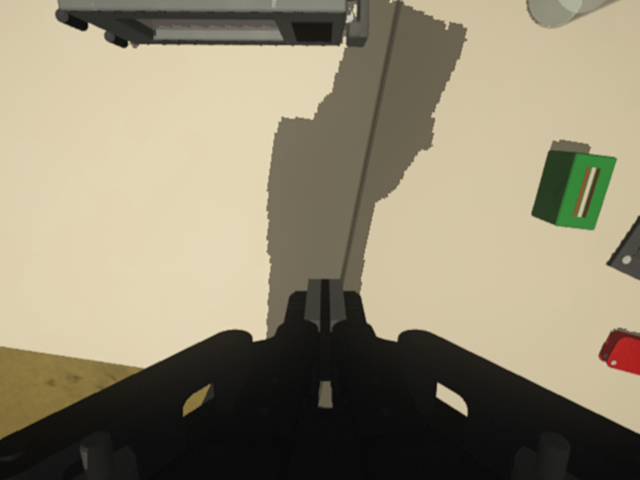

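View pics/c22.png

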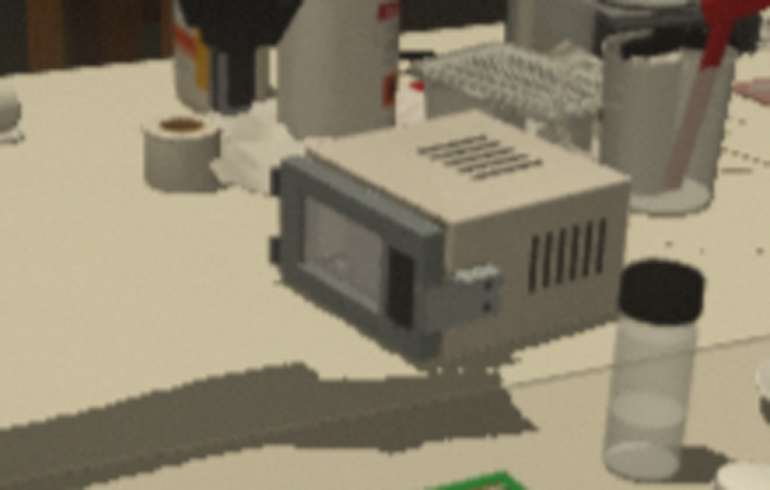

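View pics/sc19.png

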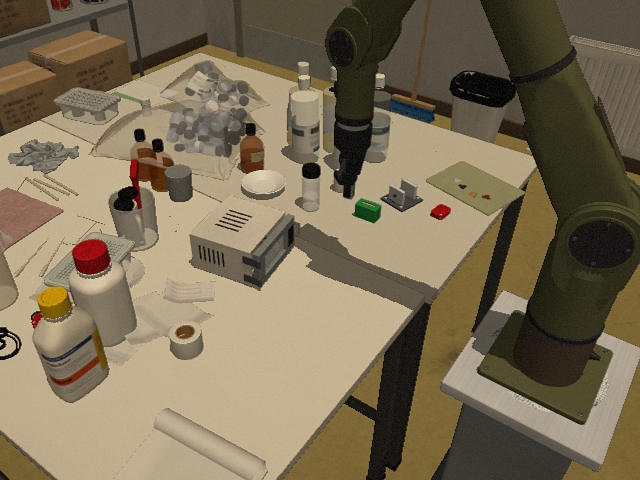

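Run:
```python
from arc import *
import pickle
s=pickle.load(open('w19.pkl','rb'));W=cam('wrist',s);print(read_state()['t'])
crop('w19.png',50,0,400,60,2.2,'c23.png')
S=cam('side')
for q in (0,.06):
    for r in(.01,.165):
        for z in (.096,.006):
            c=H+r*np.array([-np.sin(q),-np.cos(q)]); P=[*(O+c[0]*ex+c[1]*ey),z]; print(q,r,z,((proj(W,P)-[50,0])*2.2).round(1),((proj(S,P)-[230,150])*3.5).round(1))
```

```text
26.95
0 0.01 0.096 [50.6 18. ] [284.5 161.5]
0 0.01 0.006 [208.7  95.4] [282.7 280.8]
0 0.165 0.096 [642.9  17.3] [420.6 233.8]
0 0.165 0.006 [631.5  94.9] [414.5 362.4]
0.06 0.01 0.096 [50.9 20.5] [283.7 161.6]
0.06 0.01 0.006 [208.9  97.2] [281.9 281. ]
0.06 0.165 0.096 [641.3  59.2] [407.7 236.8]
0.06 0.165 0.006 [630.5 124.3] [402.  365.8]
```

View pics/c23.png

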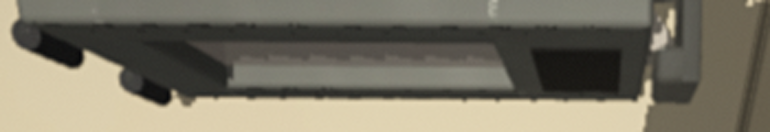

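The door's top edge runs level (rows 24–26, where 0.06 rad would put the right end near row 59), so the angle is about 0. I wait a second more with the robot clear and check again.

apply_moves(commands=[[[0, 0, 0], 0], [[0, 0, 0], 0], [[0, 0, 0], 0], [[0, 0, 0], 0], [[0, 0, 0], 0]])

```text
t: 27.45
ee_pos: [0.4812, -0.0122, 0.2155]
tcp_rot: [-0.063, -0.704, -0.062, 0.704]
contact_force: [0.3, -0.3, 0.2]
finger_gap: -0.002
```

Run:
```python
from h import *
a=save('side','s20.png').astype(int); b=cv2.cvtColor(cv2.imread('pics/s19.png'),cv2.COLOR_BGR2RGB).astype(int)
d=np.abs(a-b).max(2)[190:290,290:420]; print('changed px cabinet',(d>40).sum())
c=cv2.cvtColor(cv2.imread('pics/side0.png'),cv2.COLOR_BGR2RGB).astype(int)
for n,(x0,y0,x1,y1) in dict(vial=(398,220,435,290),pot=(428,280,458,320),green=(343,282,388,318),loupe=(302,347,338,382)).items():
    print(n,(np.abs(a-c).max(2)[y0:y1,x0:x1]>60).mean().round(3))
c=cv2.cvtColor(cv2.imread('pics/scene0.png'),cv2.COLOR_BGR2RGB).astype(int); e=save('scene','sc20.png').astype(int)
print('tape',(np.abs(e-c).max(2)[318:362,165:207]>60).mean())
crop('s20.png',300,190,360,250,10,'c24.png')
```

```text
changed px cabinet 7
vial 0.093
pot 0.0
green 0.117
loupe 0.0
tape 0.0
```

View pics/c24.png

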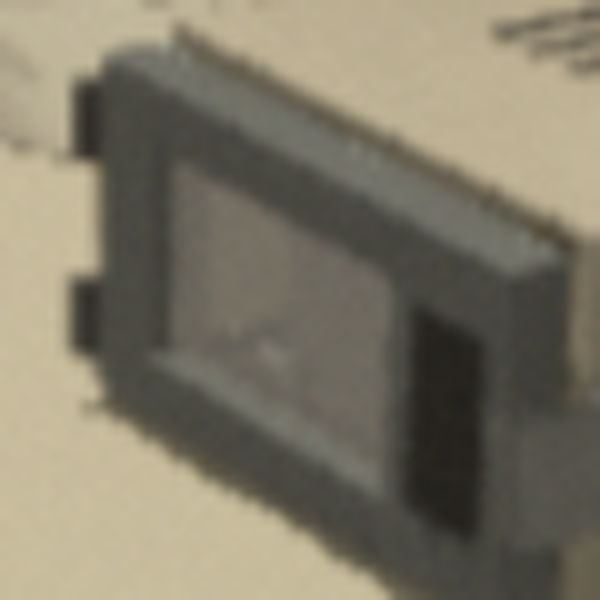

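Run:
```python
from h import *
for f in('side0.png','s20.png'):
    h=cv2.cvtColor(cv2.imread('pics/'+f),cv2.COLOR_BGR2HSV); m=cv2.inRange(h,(45,120,20),(80,255,255)); m[:270]=0;m[330:]=0
    M=cv2.moments(m,True); k=cv2.inRange(h,(0,0,0),(180,255,45)); k=k[215:250,398:440];N=cv2.moments(k,True)
    print(f,M['m00'],M['m10']/M['m00'],M['m01']/M['m00'],'cap',N['m10']/N['m00'],N['m01']/N['m00'])
ticket.close_job()
```

```text
side0.png 775.0 364.2993548387097 300.6077419354839 cap 20.410714285714285 18.273809523809526
s20.png 700.0 364.39 300.64714285714285 cap 20.353293413173652 18.251497005988025
the job is handed in; nothing more can be done
```

The job is done and handed in at about 27.6 s: the sample block stands in the tray, the tray is home, and the cabinet door is latched shut.

- **Block:** I lifted it out of the jig by its short ends, set it down on free table and regripped it by its long sides. I then stood it in the tray between the end plates, where it met the floor at the expected height. Nothing was dropped.
- **Tray:** I pushed it to its hard stop. The wrist image put the front plate within about 1 mm of its home position, with the block upright behind it.
- **Door:** I swung it round with shut fingers. The resistance rose to about 8.5 N, fell away, then met a firm stop. I let go, and over a second later images showed it still shut (angle about 0 rad) and not moving.
- **Things standing around:** pot, loupe and tape showed no change between first and last images. The vial and the green block showed some brightness change, probably shadow, but their positions agree to about 0.1 pixel.
- **Not seen directly:** the tongue's position was judged from the force drop and the door staying shut. I could not see the block clearly through the window after closing; I last saw it upright just before the door shut.

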